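# Set up the scratch tester for a 45 degree run

### The job

Get the scratch tester ready for a run at 45 degrees: lay the glass panel on the swivel table, pushed square and flush into the corner of the fence and the end stop, and set the table three clicks (45 degrees) counter-clockwise, seen from above, from its home mark. With the arm still parked at the side, stack all the brass weights that stand on the bench on the arm's spigot, flange down and fully seated one on another, the widest at the bottom and the narrowest at the top. Then swing the loaded arm over the panel as far as it goes, and leave the other things on the bench where they are.

Things in the scene. Friction and masses are not known exactly. Their poses are not given: they have to be found in the camera images.
- table (a joint): swivel table: dark steel disc, 224 mm across, on the grey base fixed to the bench. 0 = home: its long white mark and black handle stand at the small index block on the base's front edge. Grows counter-clockwise from above. A spring plunger clicks every 15 degrees (0.2618 rad; short white marks), pulls in the last few degrees and takes some 6 N at the handle to leave. Limits +-1.7. Set at 0.785
- table_top (a point): centre of the swivel table's top face, on its axis, 44 mm above the bench. Axes turn with the table: z up, x from the long fence across the panel's place (at home away from the robot), y along the long fence away from the end stop (at home to the robot's left). A flush panel is centred on this point.
- corner (a point): inner corner of the fence on the table's top face, axes as table_top. Flush: the panel's long side touches the long fence (panel centre at x = 25 mm here) and its end touches the end stop (centre at y = 80 mm, z = 0). Aluminium long fence y = 30 to 155 mm, end stop x = 6 to 48 mm, both 12 mm thick and 12 mm high.
- turn_handle (a point): top of the table's turning handle: upright round black post, 16 mm thick, 38 mm high, fixed on the table 90 mm from its axis (x = -90 mm, y = 0 in table_top's axes, behind the long fence).
- panel: ground-edge clear glass test panel, 50 x 160 x 8 mm, 160 g, loose; origin at the centre of its underside, x across its 50 mm, y along its 160 mm, z up. Either end may go to the end stop.
- swing (a joint): load arm: flat aluminium bar, 20 mm wide, underside 92 mm up, turning about a vertical column at the table's right rear (144 mm from the table's axis). 0 = parked beside the table; grows clockwise from above as it comes over the table, to a stop at 1.18 where its stylus hangs over the table's centre, tip 60 mm up, clear of panel and fence. Stays where left; 1 N at its handle moves it
- spigot (a point): weight spigot on the arm, 144 mm from the column's axis: centre of the round shoulder (36 mm across, 110 mm above the bench) on which the lowest weight rests; a 22 mm spigot with chamfered tip stands 7 mm up from it. A seated lowest weight has its origin here, each further one 30 mm higher. x points out along the arm, z up.
- swing_handle (a point): top of the handle at the arm's free end: upright round black post, 14 mm thick, 40 mm high, top 146 mm above the bench, 239 mm from the column's axis, 95 mm beyond the spigot.
- weight_1: brass dead weight, 450 g: flange 66 mm across, 10 mm thick, at the bottom, round hub of 36 mm diameter up to 30 mm, on top a 22 mm spigot up to 37 mm; a recess 26 mm wide, 9 mm deep in the underside takes the spigot below. Origin at the centre of the underside, z up. In some runs one of the three weights is absent.
- weight_2: brass dead weight, 320 g: flange 54 mm across, 10 mm thick, at the bottom, round hub of 36 mm diameter up to 30 mm, on top a 22 mm spigot up to 37 mm; a recess 26 mm wide, 9 mm deep in the underside takes the spigot below. Origin at the centre of the underside, z up. In some runs one of the three weights is absent.
- weight_3: brass dead weight, 220 g: flange 42 mm across, 10 mm thick, at the bottom, round hub of 36 mm diameter up to 30 mm, on top a 22 mm spigot up to 37 mm; a recess 26 mm wide, 9 mm deep in the underside takes the spigot below. Origin at the centre of the underside, z up. In some runs one of the three weights is absent.
- weight_case: closed wooden weight case, 91 x 150 x 43 mm, standing by at the left; origin at the centre of its underside. To be left alone.
- pen: white marker pen, 14 mm thick, 128 mm long, lying at the bench's front edge; origin under its middle, y along it. To be left alone.

How it is judged:
By the outcome, as a careful person would: the job done as asked, in the order asked, and still so for the second after the job is handed in, with the robot touching nothing.
Of weight_1, weight_2, weight_3 only 2 to 3 are there at a start; the rules pass over those that are not, and their reading is None.
At some moment in a run one of panel may be knocked a few centimetres aside while the robot is not near it.
It also fails if it takes over 210 s, if anything falls off the work surface, if the arm or the gripper's body presses on something with over 40 N, if the wrist force passes 120 N, or if a joint passes its speed limit or range.

### The arm

A 6-joint arm with a two-finger parallel gripper is mounted at the origin on a cart in front of the work surface, level with it; the furniture and walls round the work are solid. World frame = base frame: x ahead of the robot, y to its left, z up, the work surface at z = 0. Lengths are in m, angles in rad, forces in N, time in s.
With the tool pointing down it reaches from about 0.425 to 0.95 m from the base axis. Payload 3.5 kg.
Tool frame: the origin (TCP) lies between the finger pads; the fingertips stand 22 mm ahead of it and the grasp point (between the pads) lies 3 mm ahead of it (ctrl.nose_length is the z of the fingertips in the tool frame, in m); z points along the fingers, y is the line along which they close (so a half turn about z gives the same grasp; the last joint's range is limited). The gripper opens to 85 mm and grips with 20 to 120 N. Pads are 22 mm wide; open, the fingers measure 114 mm over their backs; the gripper's body (76 mm by 85 mm) begins 54 mm behind the grasp point. The pads swing forward as they close: fully open they stand 13 mm farther back than shut.
Start: joints at [-1.411, 0.286, 1.577, -0, 1.279, -0.15], TCP at [0.206, -0.643, 0.253] pointing down, gripper open.
Joint ranges: [-2.77, 2.77], [-0.9, 2.22], [0.21, 2.48], [-1.53, 4.67], [0.24, 2.81], [-2.84, 2.84]. Speed limits (rad/s): [2.79, 2.79, 3.14, 3.14, 3.14, 3.14].

### API

Orientations are given as a unit quaternion [x, y, z, w].
In Python, from plant import ctrl gives the robot as it stands. The module is installed in compiled form; this text tells all that it offers.
- The arm moves only by the tool send_rows, never from a script. Its argument "rows" is text: rows parted by semicolons, each of 7 numbers parted by spaces: the turn, a rotation vector about the tool's x, y, z in parts of the range, where 1.0 means 360 degrees, then the shift along the tool's x, y, z in normalised numbers (1 is 750 mm), then the opening, from -1 (shut) to 1 (fully open). A call has 1 to 8 rows; each row is the pose to reach, as a shift and turn from the pose commanded when the call began, along the tool's axes at that moment; what a row does not reach only later rows make up. A row lasts 1/8 s, in which the tool goes at most 62.5 mm and 10.7 degrees, less where a joint would pass 70% of its speed; a pose out of reach is approached as far as the arm can. A call with a gripper value outside its range is refused whole. The fingers move at their own pace and stop on an object; "grip_force" is the grip in N (left out, the last holds). Time passes only in rows, so rows that repeat a pose let the fingers close. It gives the time, the measured TCP pose, the force, the opening and the grip force at its end, in the units of the state.
- ctrl.get_state(): the state, without advancing time (a new reading comes with each control period).
- ctrl.read_camera(name): name is "side" or "top" or "wrist"; returns a dict with "color" (420x560x3 uint8, red, green, blue), "fx", "fy", "cx", "cy" (pixels), "extrinsics" (4x4, takes a point from world to camera coordinates). Camera axes: x right, y down, z forward; pixel columns grow to the right and rows downward; lengths in m; the calibration is good to about 2 mm. A picture is of the moment at which its call begins. There is no depth.
- ctrl.sign_off(): hands the job in; it is judged then, once.
Trained networks look in a picture, given as the dict that the camera call returned (one of the last four; its "shot" number tells which), for a name from the list of things; names that differ only in an ending like _2 or _b are one class to them, and where a whole thing is asked for, a point or a joint stands for the part that bears it (a point fixed in the world has none). Each returns a list of dicts, best first, with "p" (0 to 1); they miss things now and then, are a little off and sometimes report something else, mostly with a low value. They report only what shows in the picture. A call takes as long as a camera call.
- ctrl.look_for(picture, target): "position" ([x, y, z] in m, in the coordinates of the camera as it stood for that picture, good to about 4 mm: the middle of the surface that is visible of it).
The state is a dict: "time": time; "qpos": joint angles; "dq": joint speeds; "joint_efforts": joint torques, N m; "eef_pos": TCP position; "tcp_rot": TCP orientation; "contact_force": force on the tool from outside, world axes, zero at the start; "wrist_torque": the same for the moment, N m; "opening": opening from 0.0 (shut) to 1.0 (fully open); "finger_force": force on a finger pad.
Only numpy, scipy, OpenCV 4.12 (cv2) and the standard library are available. Lean on these libraries where they do the work, as an engineer would, in place of code of your own. Each camera call takes 0.05 s, during which the arm holds its last target. There are 200 camera calls.

## Working session

There is one attempt and no reset: what is moved stays moved. The work goes in short steps, Python scripts to look and compute and a tool call to move; the robot and the scene stay as the last step left them, time stands still between calls to the robot, and variables do not carry over. Pictures are saved under pics/ and viewed, at most 14 in all, crops included, and the job is handed in when it is done.

Besides the shell and the picture viewer there is one more tool, called after "Emit:" by a JSON object that holds its "method" and its "body". send_rows: Moves the arm, as the interface text tells. Its arguments: {"type":"object","properties":{"rows":{"type":"string"},"grip_force":{"type":"number"}},"required":["rows"]}

```bash
mkdir -p pics; cat > h.py <<'E'
import numpy as np, cv2
from plant import ctrl
from scipy.spatial.transform import Rotation as R
def shot(name,save=None):
    p=ctrl.read_camera(name)
    if save: cv2.imwrite(f'pics/{save}.png',p['color'][:,:,::-1])
    return p
def w(p,c): # cam->world
    E=np.array(p['extrinsics']); return E[:3,:3].T@(np.array(c)-E[:3,3])
def ray(p,u,v,z):
    E=np.array(p['extrinsics']); o=-E[:3,:3].T@E[:3,3]
    d=E[:3,:3].T@np.array([(u-p['cx'])/p['fx'],(v-p['cy'])/p['fy'],1]); return o+d*(z-o[2])/d[2]
def px(p,X):
    E=np.array(p['extrinsics']); c=E[:3,:3]@np.array(X)+E[:3,3]; return np.array([p['fx']*c[0]/c[2]+p['cx'],p['fy']*c[1]/c[2]+p['cy']])
def tri(obs): # list of (p,u,v)
    A=[];b=[]
    for p,u,v in obs:
        E=np.array(p['extrinsics']);o=-E[:3,:3].T@E[:3,3]
        d=E[:3,:3].T@np.array([(u-p['cx'])/p['fx'],(v-p['cy'])/p['fy'],1]);d/=np.linalg.norm(d)
        M=np.eye(3)-np.outer(d,d);A.append(M);b.append(M@o)
    return np.linalg.solve(sum(A),sum(b))
def look(p,t,n=4):
    for r in ctrl.look_for(p,t)[:n]:
        X=w(p,r['position']); print(t,round(r['p'],2),X.round(4),px(p,X).round(0))
def st():
    s=ctrl.get_state(); return s
def rel(pos,yaw_axis=None,s=None):
    "shift in tool axes (mm) to world pos"
    s=s or st(); T=R.from_quat(s['tcp_rot']); return (T.inv().apply(np.array(pos)-s['eef_pos'])*1000).round(1)
E
python3 - <<'E'
from h import *
s=st();print(s); print(R.from_quat(s['tcp_rot']).as_matrix().round(3),ctrl.nose_length)
for n in ['top','side']:
    p=shot(n,n+'0')
    E=np.array(p['extrinsics']);print(n,(-E[:3,:3].T@E[:3,3]).round(3),p['fx'])
    for t in ['table','panel','swing','spigot','swing_handle','turn_handle','weight_1','weight_case','pen','corner','table_top']:
        look(p,t)
E
```

```text
{'time': 0.0, 'qpos': array([-1.41098697e+00,  2.87224615e-01,  1.57821028e+00, -9.28887041e-06,
        1.27861250e+00, -1.50049859e-01]), 'dq': array([-0.00080452,  0.00034678, -0.00021415,  0.00057742, -0.0014771 ,
       -0.00201907]), 'joint_efforts': array([-6.42379496e-05, -4.05979300e+01, -2.92626107e+01, -1.56325918e-04,
        5.81531858e-03, -8.50330537e-06]), 'eef_pos': array([ 0.20571818, -0.64223512,  0.2518898 ]), 'tcp_rot': array([ 9.88021444e-01,  1.54311761e-01, -1.04351263e-05, -1.22733393e-03]), 'contact_force': array([-0.22447213, -0.77333115,  0.4530208 ]), 'wrist_torque': array([-0.02442557, -0.01259162,  0.02829834]), 'finger_force': 0.0, 'opening': 1.0011793645564904}
[[ 0.952  0.305 -0.   ]
 [ 0.305 -0.952  0.002]
 [ 0.    -0.002 -1.   ]] 0.022
top [0.395 0.024 1.5  ] 511.35722567461494
table 0.75 [ 0.5709 -0.0903  0.0405] [322. 211.]
panel 0.86 [0.3922 0.12   0.005 ] [250. 274.]
panel 0.32 [ 0.3999 -0.2077  0.0255] [363. 271.]
swing 0.85 [ 0.6178 -0.2259  0.1049] [373. 192.]
spigot 0.62 [ 0.6236 -0.2204  0.1065] [371. 189.]
spigot 0.58 [ 0.3632 -0.0379  0.
[... 799 characters left out ...]
2473  0.1056] [293. 260.]
spigot 0.73 [ 0.601  -0.2473  0.1056] [295. 260.]
spigot 0.22 [ 0.5627 -0.083   0.0428] [277. 250.]
swing_handle 0.95 [ 0.6005 -0.2485  0.1079] [295. 260.]
turn_handle 0.96 [ 0.5663 -0.081   0.0455] [279. 249.]
turn_handle 0.19 [ 0.4029 -0.1463  0.0198] [215. 271.]
weight_1 0.96 [ 0.4036 -0.2943  0.0073] [210. 309.]
weight_1 0.8 [ 0.4075 -0.2236  0.0219] [214. 287.]
weight_1 0.74 [ 0.4033 -0.1461  0.0201] [215. 271.]
weight_1 0.57 [ 0.5597 -0.0827  0.0453] [276. 249.]
weight_case 0.69 [0.4155 0.3629 0.0447] [231. 187.]
pen 0.54 [ 0.3623 -0.0449  0.0127] [203. 254.]
corner 0.97 [ 0.564  -0.0807  0.0463] [278. 248.]
table_top 0.59 [ 0.5649 -0.0826  0.0419] [278. 250.]
```

```bash
python3 - <<'E'
import cv2
a=cv2.imread('pics/top0.png');b=cv2.imread('pics/side0.png')
cv2.imwrite('pics/top0c.png',cv2.resize(a[120:320,130:420],None,fx=2.75,fy=2.75,interpolation=cv2.INTER_CUBIC))
cv2.imwrite('pics/side0c.png',cv2.resize(b[150:350,150:430],None,fx=2.75,fy=2.75,interpolation=cv2.INTER_CUBIC))
E
```

```text
(no output)
```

View pics/top0c.png

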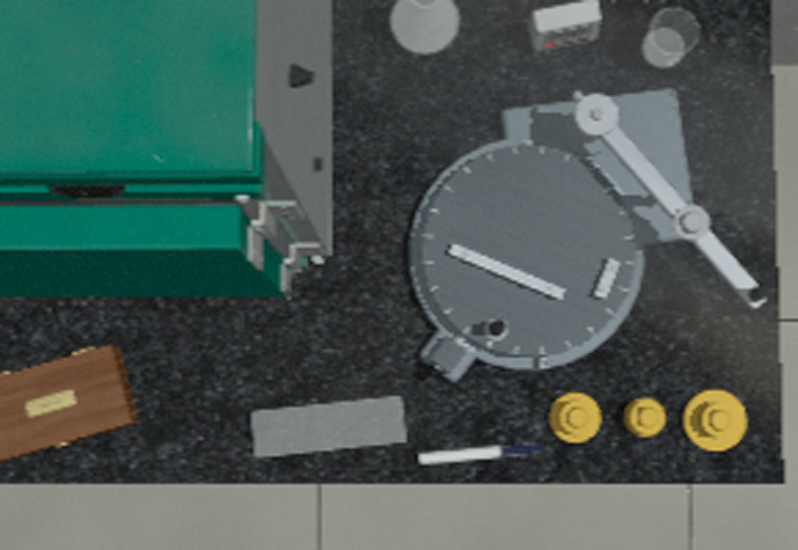

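View pics/side0c.png

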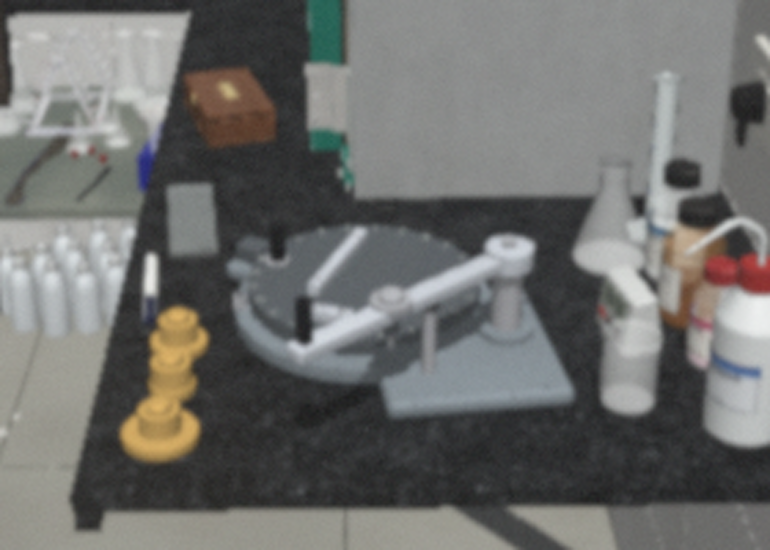

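The top view shows the table centre near crop px (527,253), with the handle at (490,327). It isn't at the index block (448,355) and already looks about 15° counter-clockwise. All three weights are there, at (575,418), (645,418) and (716,420). The panel lies flat at (328,425), and the side view shows the arm parked. Next I move the wrist camera over the rig to measure.

The rows are not in the units I measure in: shifts go in shares of 750 mm and turns go in shares of 360 degrees. I convert before sending: 430 mm is 0.5733, -379 mm is -0.5053.

Emit:
{"method": "send_rows", "body": {"rows": "0 0 0 0.5733 -0.5053 -0.224 1;0 0 0 0.5733 -0.5053 -0.224 1;0 0 0 0.5733 -0.5053 -0.224 1;0 0 0 0.5733 -0.5053 -0.224 1;0 0 0 0.5733 -0.5053 -0.224 1;0 0 0 0.5733 -0.5053 -0.224 1;0 0 0 0.5733 -0.5053 -0.224 1;0 0 0 0.5733 -0.5053 -0.224 1"}}

```text
time: 2.2
eef_pos: [0.4525, -0.2291, 0.3949]
tcp_rot: [0.988, 0.154, 0.0, 0.0]
contact_force: [0.2, -0.6, -1.4]
opening: 0.999
finger_force: 0.0
```

To row units: 86 mm is 0.1147, -76 mm is -0.1013.

Emit:
{"method": "send_rows", "body": {"rows": "0 0 0 0.1147 -0.1013 -0.0453 1;0 0 0 0.1147 -0.1013 -0.0453 1;0 0 0 0.1147 -0.1013 -0.0453 1;0 0 0 0.1147 -0.1013 -0.0453 1"}}

```text
time: 2.7
eef_pos: [0.5105, -0.1324, 0.4276]
tcp_rot: [0.988, 0.155, -0.0, 0.0]
contact_force: [-1.0, -0.2, -0.5]
opening: 1.0
finger_force: 0.0
```

```bash
python3 - <<'E'
from h import *
s=st();print(s['time'],s['eef_pos'],s['qpos'].round(3)); T=R.from_quat(s['tcp_rot'])
p=shot('wrist','w1')
E=np.array(p['extrinsics']);c=-E[:3,:3].T@E[:3,3];print('cam',c.round(3),'in tool',T.inv().apply(c-s['eef_pos']).round(3),p['fx']);print((E[:3,:3]@T.as_matrix()).round(3))
for t in ['table','panel','swing','spigot','swing_handle','turn_handle','weight_1','corner']: look(p,t)
for n in ['top0','w1']: pass
E
```

```text
2.7 [ 0.51046052 -0.13237376  0.42763656] [-4.460e-01 -1.240e-01  1.702e+00 -1.000e-03  1.564e+00  8.140e-01]
cam [ 0.579 -0.111  0.548] in tool [ 0.072  0.001 -0.12 ] 362.87405247119636
[[-0.     1.     0.   ]
 [-0.961 -0.    -0.278]
 [-0.278 -0.     0.961]]
table 0.57 [ 0.5839 -0.0859  0.0471] [260.  93.]
panel 0.91 [0.393  0.1261 0.0061] [ 90. 175.]
swing 0.66 [ 0.6218 -0.2234  0.1046] [380.  97.]
spigot 0.84 [ 0.6234 -0.2195  0.1041] [377.  95.]
swing_handle 0.82 [ 0.6272 -0.2212  0.1042] [380.  92.]
turn_handle 0.78 [ 0.5799 -0.0872  0.0437] [260.  97.]
weight_1 0.84 [ 0.4013 -0.2776  0.013 ] [343. 248.]
weight_1 0.7 [ 0.4038 -0.2066  0.0298] [302. 237.]
weight_1 0.56 [ 0.4071 -0.1362  0.0176] [258. 219.]
corner 0.72 [ 0.5826 -0.084   0.0408] [258.  94.]
corner 0.36 [ 0.3595 -0.0371  0.019 ] [188. 229.]
```

View pics/w1.png

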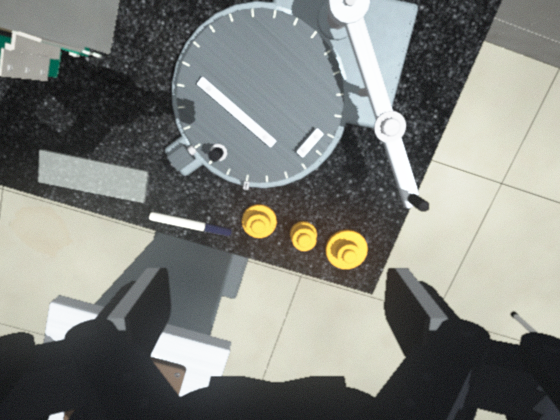

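The wrist view shows the table disc around px (258,93) and the handle top at (217,152). The index block is at (182,155), the spigot at (390,125), the swing handle at (415,200), the weights at (259,221), (304,236) and (347,250), and the panel at (92,175). I'll enlarge it to read exact points.

```bash
python3 - <<'E'
from h import *
a=cv2.imread('pics/w1.png')
cv2.imwrite('pics/w1c.png',cv2.resize(a[0:200,150:416],None,fx=3,fy=3,interpolation=cv2.INTER_CUBIC))
E
```

```text
(no output)
```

View pics/w1c.png

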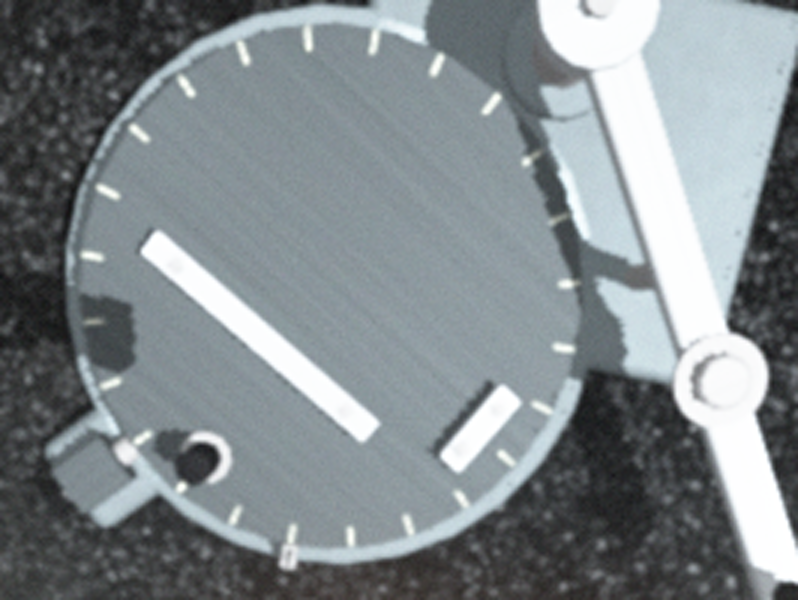

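The small index block is at crop (288,556) on the front rim, and the plunger housing is at (100,470). The handle (200,460) sits on the tick at (180,487), which is two ticks clockwise of the index. So the table appears to stand at about -30°; I'll check this numerically.

```bash
cat > m1.py <<'E'
from h import *
from scipy.optimize import least_squares
import pickle
T=[(308,38),(375,41),(437,66),(492,103),(186,86),(243,52),(139,133),(107,191),(92,256),(110,384),(142,437),(235,515),(291,535),(350,536),(408,525),(461,498),(506,458),(542,407),(564,348),(568,284),(558,219),(532,158)]
f=lambda u,v:(150+u/3,v/3)
p=shot('wrist'); 
P=np.array([ray(p,*f(*t),0.044)[:2] for t in T])
r=least_squares(lambda q:np.hypot(*(P-q[:2]).T)-q[2],[.58,-.09,.1]);print('centre',r.x.round(4),'resid',np.abs(r.fun).max().round(4))
c=r.x[:2]; ang=np.degrees(np.arctan2(*(P-c).T[::-1])); m=ang-15*np.round(ang/15); 
off=np.degrees(np.angle(np.exp(1j*np.radians(ang*24)).sum()))/24;print('tick offset',off.round(2),np.sort(((ang-off)%360)).round(1))
a=lambda X:np.degrees(np.arctan2(X[1]-c[1],X[0]-c[0]))%360
print('index',a(ray(p,*f(288,556),0.035)),'handle top',a(ray(p,*f(197,462),0.082)),ray(p,*f(197,462),0.082).round(4),'plunger',a(ray(p,*f(125,452),.035)))
for n,q in dict(f1=(143,250),f2=(158,231),f3=(379,424),f4=(363,441),e1=(438,455),e2=(458,472),e3=(520,402),e4=(501,386)).items(): print(n,(ray(p,*f(*q),.056)[:2]-c).round(4))
print('col',ray(p,*f(598,3),.12).round(4),'spig',ray(p,*f(720,378),.117).round(4))
E
python3 m1.py; python3 - <<'E'
from h import *
from h import *
for n in ['wrist','top']:
    p=shot(n); h=cv2.cvtColor(p['color'],cv2.COLOR_RGB2HSV)
    m=((h[:,:,1]>110)&(h[:,:,0]>18)&(h[:,:,0]<35)&(h[:,:,2]>80)).astype(np.uint8)
    k,l,s,ce=cv2.connectedComponentsWithStats(m)
    for i in range(1,k):
        if s[i,4]>150:
            x,y,ww,hh,A=s[i]; print(n,s[i],ce[i].round(1),ray(p,*ce[i],.012).round(4))
    g=cv2.cvtColor(p['color'],cv2.COLOR_RGB2GRAY); x,y=px(p,[.392,.122,.008]).astype(int)
    mm=((g>95)&(h[:,:,1]<60)).astype(np.uint8); mm=cv2.morphologyEx(mm,cv2.MORPH_OPEN,np.ones((3,3)))
    k,l,s,ce=cv2.connectedComponentsWithStats(mm); i=l[y,x]; print(n,'panel',i,s[i],g[y,x])
    if i:
        cs,_=cv2.findContours((l==i).astype(np.uint8),0,1); b=cv2.boxPoints(cv2.minAreaRect(cs[0])); Q=np.array([ray(p,*q,.008)[:2] for q in b]);print(Q.round(4).tolist(),Q.mean(0).round(4))
E
```

```text
centre [ 0.5749 -0.0891  0.1061] resid 0.0008
tick offset 7.0 [ 14.9  29.9  44.9  60.   75.   90.1 120.2 134.9 165.1 180.1 195.1 210.1
 225.1 240.1 255.2 270.1 284.9 299.9 314.9 330.  344.8 359.8]
index 186.9808019464733 handle top 157.2393733559864 [ 0.4954 -0.0558  0.082 ] plunger 142.306193764379
f1 [-0.0037  0.0819]
f2 [0.0057 0.0777]
f3 [-0.0431 -0.0366]
f4 [-0.0525 -0.032 ]
e1 [-0.0482 -0.0661]
e2 [-0.0527 -0.0771]
e3 [-0.0149 -0.0933]
e4 [-0.0109 -0.083 ]
col [ 0.7006 -0.1528  0.12  ] spig [ 0.5945 -0.2443  0.117 ]
wrist [241 204  36  35 918] [258.7 221.1] [ 0.4027 -0.138   0.012 ]
wrist [289 221  28  30 621] [303.4 236. ] [ 0.4005 -0.2121  0.012 ]
wrist [ 326  230   42   40 1274] [346.3 249.3] [ 0.3999 -0.2844  0.012 ]
wrist panel 6 [  38  150  111   54 3660] 193
[[0.3569, 0.2066], [0.4099, 0.2036], [0.4275, 0.0381], [0.3739, 0.0369]] [0.3921 0.1213]
top [382 262  20  22 282] [392.6 273.9] [ 0.3917 -0.2942  0.012 ]
top panel 69 [222 264  56  22 935] 133
[[0.4063, 0.203], [0.4228, 0.0442], [0.3737, 0.039], [0.3574, 0.1973]] [0.3901 0.1209]
```

The numbers confirm it: the index is at 187.0° and the handle at 157.2°, so the table is at -30° and needs five clicks counter-clockwise to reach +45°. The fence points match the stated geometry to about 1.5 mm.

```bash
cat >> h.py <<'E'
def yaw(s=None):
    s=s or st(); x=R.from_quat(s['tcp_rot']).as_matrix()[:,0]; return np.degrees(np.arctan2(x[1],x[0]))
def go(pos,yw,label=''):
    s=st(); T=R.from_quat(s['tcp_rot'])
    d=(yw-yaw(s)+180)%360-180
    G=R.from_euler('z',yw,degrees=True)*R.from_matrix(np.diag([1.,-1,-1]))
    print(label,'row:',np.degrees((T.inv()*G).as_rotvec()).round(1),rel(pos,s=s),'dyaw',round(d,1))
E
python3 - <<'E'
from h import *
p=shot('top')
for z in (0,.2,.4):
    for q in [(235,227),(250,211),(221,190)]: print(z,q,ray(p,*q,z).round(3))
go([.386,.171,.12],95.9)
E
```

```text
0 (235, 227) [0.53  0.164 0.   ]
0 (250, 211) [0.577 0.12  0.   ]
0 (221, 190) [0.64  0.207 0.   ]
0.2 (235, 227) [0.512 0.146 0.2  ]
0.2 (250, 211) [0.553 0.107 0.2  ]
0.2 (221, 190) [0.607 0.182 0.2  ]
0.4 (235, 227) [0.494 0.127 0.4  ]
0.4 (250, 211) [0.529 0.095 0.4  ]
0.4 (221, 190) [0.575 0.158 0.4  ]
 row: [  0.    0.  -78.2] [ -26.2 -327.   308. ] dyaw 78.2
```

To row units: -327 mm is -0.436, 308 mm is 0.4107, -78 degrees is -0.2167.

Emit:
{"method": "send_rows", "body": {"rows": "0 0 -0.0278 -0.1067 -0.08 0.08 0.53;0 0 -0.0556 -0.1067 -0.1467 0.1333 0.53;0 0 -0.2167 -0.0347 -0.436 0.4107 0.53;0 0 -0.2167 -0.0347 -0.436 0.4107 0.53;0 0 -0.2167 -0.0347 -0.436 0.4107 0.53;0 0 -0.2167 -0.0347 -0.436 0.4107 0.53;0 0 -0.2167 -0.0347 -0.436 0.4107 0.53;0 0 -0.2167 -0.0347 -0.436 0.4107 0.53", "grip_force": 50}}

```text
time: 4.35
eef_pos: [0.3843, 0.1728, 0.1178]
tcp_rot: [0.669, 0.743, -0.001, -0.001]
contact_force: [0.4, -0.4, -0.1]
opening: 0.763
finger_force: 0.0
```

```bash
python3 - <<'E'
from h import *
s=st();print(s['eef_pos'].round(4),yaw(s),s['time'],s['opening'])
p=shot('wrist','w2');look(p,'panel')
go([.386,.171,.12],95.9); go([.386,.171,.026],95.9)
E
```

```text
[0.3843 0.1728 0.1178] 96.05249830641021 4.35 0.7626540928406041
panel 0.87 [0.3898 0.1286 0.0049] [277. 273.]
 row: [-0.4  0.   0.1] [-1.7  2.5 -3. ] dyaw -0.1
 row: [-0.4  0.   0.1] [-1.7  3.1 91. ] dyaw -0.1
```

View pics/w2.png

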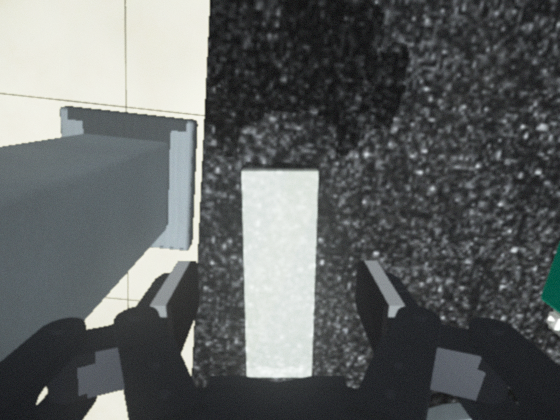

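The panel is centred between the fingers (px x 243–318 at its far end) and square to them. Going down in steps.

To row units: 93 mm is 0.124, 91 mm is 0.1213.

Emit:
{"method": "send_rows", "body": {"rows": "0 0 0 -0.0027 0.004 0.08 0.5;0 0 0 -0.0027 0.004 0.1133 0.4;0 0 0 -0.0027 0.004 0.1213 0.4;0 0 0 -0.0027 0.004 0.124 0.4;0 0 0 -0.0027 0.004 0.124 0.4;0 0 0 -0.0027 0.004 0.124 0.4"}}

```text
time: 5.2
eef_pos: [0.3904, 0.1696, 0.0282]
tcp_rot: [0.671, 0.742, 0.001, 0.001]
contact_force: [-0.4, 0.3, -0.2]
opening: 0.7
finger_force: 0.0
```

To row units: 4 mm is 0.0053, 2 mm is 0.0027.

Emit:
{"method": "send_rows", "body": {"rows": "0 0 0 0 0 0.0027 0.4;0 0 0 0 0 0.0053 0.4;0 0 0 0 0 0.0053 0.4"}}

```text
time: 5.58
eef_pos: [0.3891, 0.1695, 0.0227]
tcp_rot: [0.671, 0.742, -0.0, -0.0]
contact_force: [0.0, -0.0, -0.4]
opening: 0.699
finger_force: 0.0
```

To row units: 2 mm is 0.0027.

Emit:
{"method": "send_rows", "body": {"rows": "0 0 0 0 0 0.0027 0.4;0 0 0 0 0 0.0027 0.3;0 0 0 0 0 0.0027 0;0 0 0 0 0 0.0027 -0.2;0 0 0 0 0 0.0027 -0.2;0 0 0 0 0 0.0027 -0.2;0 0 0 0 0 0.0027 -0.2", "grip_force": 50}}

```text
time: 6.45
eef_pos: [0.3893, 0.1695, 0.0211]
tcp_rot: [0.671, 0.742, -0.0, -0.0]
contact_force: [-3.1, 0.0, 5.5]
opening: 0.562
finger_force: 52.2
```

To row units: -110 mm is -0.1467, -60 mm is -0.08.

Emit:
{"method": "send_rows", "body": {"rows": "0 0 0 0 0 -0.0267 -0.2;0 0 0 0 0 -0.08 -0.2;0 0 0 0 0 -0.1467 -0.2;0 0 0 0 0 -0.1467 -0.2;0 0 0 0 0 -0.1467 -0.2"}}

```text
time: 7.08
eef_pos: [0.3886, 0.1693, 0.1298]
tcp_rot: [0.671, 0.742, -0.0, -0.0]
contact_force: [0.3, 0.3, -3.1]
opening: 0.565
finger_force: 52.2
```

```bash
cat > tgt.py <<'E'
from h import *
C=np.array([.5749,-.0891]); YAW0=7.
def tab(x,y,th): # table_top coords (m) -> world xy
    a=np.radians(YAW0+th); return C+np.array([np.cos(a)*x-np.sin(a)*y,np.sin(a)*x+np.cos(a)*y])
E
python3 - <<'E'
from tgt import *
s=st();print(s['eef_pos'].round(4),yaw(s),s['opening'],s['contact_force'].round(1))
p=shot('wrist','w3')
h=cv2.cvtColor(p['color'],cv2.COLOR_RGB2HSV);g=h[:,:,2]
# panel far-end edge estimate: underside z = tcp-0.0205
T=R.from_quat(s['tcp_rot'])
for y0 in (.12,.125,.13,.135):
    print(y0,px(p,s['eef_pos']+T.apply([-y0,0,.013])).round(1),px(p,s['eef_pos']+T.apply([-y0,.025,.013])).round(1))
t=.0485
x,y=tab(.025,.015+t,-30); go([x,y,.13],95.9-29)
E
```

```text
[0.3886 0.1693 0.1298] 95.75283451096422 0.5645960213081859 [ 0.3  0.3 -3.1]
0.12 [274.3 500.8] [324.5 500.8]
0.125 [274.3 508.1] [324.1 508.1]
0.13 [274.3 515.3] [323.8 515.4]
0.135 [274.4 522.4] [323.4 522.5]
 row: [-0.2  0.1 28.9] [-232.1  212.5   -1.5] dyaw -28.9
```

View pics/w3.png

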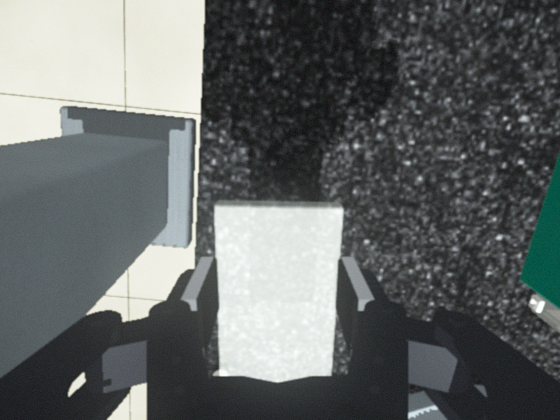

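The panel is held level; its end edge is at about px row 205. I'll carry it around clear of the cabinet.

To row units: -232 mm is -0.3093, 212 mm is 0.2827, 29 degrees is 0.0806.

Emit:
{"method": "send_rows", "body": {"rows": "0 0 0 -0.0827 0.0133 -0.0133 -0.2;0 0 0.0139 -0.1667 0.02 -0.0133 -0.2;0 0 0.0278 -0.24 0.04 -0.0133 -0.2;0 0 0.0417 -0.2867 0.0933 -0.0133 -0.2;0 0 0.0611 -0.2933 0.16 -0.0133 -0.2;0 0 0.0806 -0.304 0.2267 -0.0133 -0.2;0 0 0.0806 -0.3093 0.2827 -0.0133 -0.2;0 0 0.0806 -0.3093 0.2827 -0.0133 -0.2"}}

```text
time: 8.12
eef_pos: [0.6245, -0.0402, 0.1375]
tcp_rot: [0.835, 0.55, -0.001, -0.001]
contact_force: [-0.1, 0.2, -2.1]
opening: 0.563
finger_force: 52.4
```

```bash
python3 - <<'E'
from tgt import *
s=st();print(s['eef_pos'].round(4),yaw(s),s['opening'],s['time'])
p=shot('wrist','w4'); T=R.from_quat(s['tcp_rot'])
for y0 in (.0265,.0315,.0365): print(px(p,s['eef_pos']+T.apply([y0,0,.01])).round(1))
t=.0485
x,y=tab(.025,.015+t,-30); go([x,y,.08],67); go([x,y,.066],67)
E
```

```text
[ 0.6245 -0.0402  0.1375] 66.7676875496051 0.563004391347991 8.125
[273.5 225.3]
[273.5 212.7]
[273.4 199.8]
 row: [-0.3  0.1 -0.2] [-0.5  0.4 57.5] dyaw 0.2
 row: [-0.3  0.1 -0.2] [-0.4  0.5 71.5] dyaw 0.2
```

View pics/w4.png

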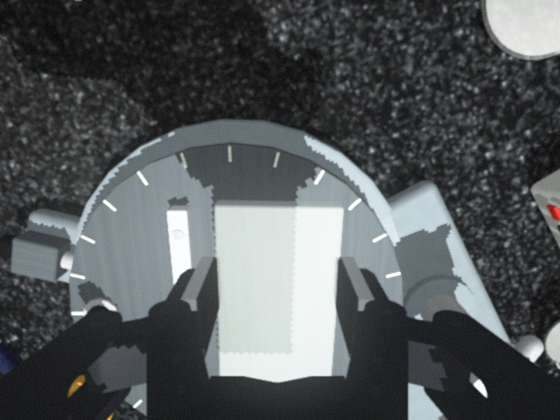

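Panel and fence (px 165–190) are parallel, with a finger's gap between them. Lowering.

To row units: 71 mm is 0.0947, 70 mm is 0.0933.

Emit:
{"method": "send_rows", "body": {"rows": "0 0 0 0 0 0.06 -0.2;0 0 0 0 0 0.08 -0.2;0 0 0 0 0 0.0907 -0.2;0 0 0 0 0 0.0933 -0.2;0 0 0 0 0 0.0947 -0.2;0 0 0 0 0 0.0947 -0.2"}}

```text
time: 8.93
eef_pos: [0.6243, -0.0403, 0.0712]
tcp_rot: [0.835, 0.55, 0.001, 0.001]
contact_force: [-0.4, 0.6, -2.7]
opening: 0.565
finger_force: 52.4
```

To row units: 1 mm is 0.0013.

Emit:
{"method": "send_rows", "body": {"rows": "0 0 0 0 0 0.0013 -0.2;0 0 0 0 0 0.0013 0.3;0 0 0 0 0 0.0013 0.42;0 0 0 0 0 0.0013 0.42"}}

```text
time: 9.43
eef_pos: [0.6238, -0.0402, 0.0693]
tcp_rot: [0.835, 0.55, 0.0, 0.0]
contact_force: [0.6, -0.8, 0.3]
opening: 0.713
finger_force: 0.0
```

To row units: -80 mm is -0.1067, -60 mm is -0.08.

Emit:
{"method": "send_rows", "body": {"rows": "0 0 0 0 0 -0.0267 0.42;0 0 0 0 0 -0.08 0.42;0 0 0 0 0 -0.1067 0;0 0 0 0 0 -0.1067 -1;0 0 0 0 0 -0.1067 -1"}}

```text
time: 10.05
eef_pos: [0.6227, -0.04, 0.1478]
tcp_rot: [0.835, 0.55, -0.001, -0.001]
contact_force: [-0.1, -0.1, -1.2]
opening: 0.081
finger_force: 0.0
```

```bash
python3 - <<'E'
from tgt import *
x,y=tab(.078,.008,-30); go([x,y,.148],67); go([x,y,.069],67)
E
```

```text
row: [-0.1  0.  -0.3] [-55.7  53.4  -0.3] dyaw 0.3
 row: [-0.1  0.  -0.3] [-55.7  53.6  78.7] dyaw 0.3
```

To row units: 79 mm is 0.1053, 70 mm is 0.0933.

Emit:
{"method": "send_rows", "body": {"rows": "0 0 0 -0.0747 0.072 0 -1;0 0 0 -0.0747 0.072 0 -1;0 0 0 -0.0747 0.072 0.0533 -1;0 0 0 -0.0747 0.072 0.0933 -1;0 0 0 -0.0747 0.072 0.1053 -1;0 0 0 -0.0747 0.072 0.1053 -1"}}

```text
time: 10.8
eef_pos: [0.6501, -0.1121, 0.0689]
tcp_rot: [0.835, 0.55, -0.001, -0.001]
contact_force: [-1.3, 0.5, 0.7]
opening: -0.002
finger_force: 0.0
```

To row units: -32 mm is -0.0427, -29 mm is -0.0387.

Emit:
{"method": "send_rows", "body": {"rows": "0 0 0 0 -0.0107 0 -1;0 0 0 0 -0.0187 0 -1;0 0 0 0 -0.024 0 -1;0 0 0 0 -0.0293 0 -1;0 0 0 0 -0.0347 0 -1;0 0 0 0 -0.0387 0 -1;0 0 0 0 -0.0427 0 -1;0 0 0 0 -0.0427 0 -1"}}

```text
time: 11.8
eef_pos: [0.6217, -0.1003, 0.0702]
tcp_rot: [0.835, 0.55, 0.0, 0.0]
contact_force: [1.6, -0.6, 0.8]
opening: -0.004
finger_force: 0.4
```

```bash
cat > tc.py <<'E'
from tgt import *
def tc(th):
    s=st(); a=np.radians(YAW0+th); d=s['eef_pos'][:2]-C
    f=s['contact_force']; Rm=np.array([[np.cos(a),np.sin(a)],[-np.sin(a),np.cos(a)]])
    print('table xy mm',(Rm@d*1000).round(1),'z',s['eef_pos'][2].round(4),'F table',(Rm@f[:2]).round(1),f[2].round(1),'yaw',round(yaw(s),1),'t',s['time'])
E
python3 -c "
from tc import *
tc(-30)"
```

```text
table xy mm [47.4  8. ] z 0.0702 F table [1.7 0. ] 0.8 yaw 66.7 t 11.8
```

To row units: -7 mm is -0.0093, -6 mm is -0.008.

Emit:
{"method": "send_rows", "body": {"rows": "0 0 0 0 -0.0027 0.0007 -1;0 0 0 0 -0.0053 0.0007 -1;0 0 0 0 -0.008 0.0013 -1;0 0 0 0 -0.0093 0.0013 -1;0 0 0 0 -0.0093 0.0013 -1"}}

```text
time: 12.42
eef_pos: [0.6152, -0.0975, 0.069]
tcp_rot: [0.835, 0.55, -0.0, 0.0]
contact_force: [1.6, -0.8, 1.7]
opening: -0.003
finger_force: 1.1
```

To row units: -2 mm is -0.0027, -1 mm is -0.0013.

Emit:
{"method": "send_rows", "body": {"rows": "0 0 0 0 -0.0013 0.0007 -1;0 0 0 0 -0.0027 0.0007 -1;0 0 0 0 -0.0027 0.0007 -1"}}

```text
time: 12.8
eef_pos: [0.6132, -0.0967, 0.0684]
tcp_rot: [0.835, 0.55, -0.0, -0.0]
contact_force: [2.3, -0.2, 2.0]
opening: -0.005
finger_force: 1.1
```

```bash
python3 -c "
from tc import *
tc(-30); p=shot('top','t5'); p=shot('side','s5')"
```

```text
table xy mm [38.3  8. ] z 0.0684 F table [2.2 0.7] 2.0 yaw 66.7 t 12.8
```

To row units: -2 mm is -0.0027, -1 mm is -0.0013.

Emit:
{"method": "send_rows", "body": {"rows": "0 0 0 0 -0.0013 0 -1;0 0 0 0 -0.0027 0 -1;0 0 0 0 -0.0027 0 -1"}}

```text
time: 13.28
eef_pos: [0.6113, -0.0958, 0.0683]
tcp_rot: [0.835, 0.55, -0.0, -0.0]
contact_force: [0.9, -0.8, 0.8]
opening: 0.006
finger_force: 0.9
```

To row units: -2 mm is -0.0027, -1 mm is -0.0013.

Emit:
{"method": "send_rows", "body": {"rows": "0 0 0 0 -0.0013 0 -1;0 0 0 0 -0.0027 0 -1;0 0 0 0 -0.0027 0 -1"}}

```text
time: 13.65
eef_pos: [0.6095, -0.095, 0.0683]
tcp_rot: [0.835, 0.55, -0.0, -0.0]
contact_force: [2.1, -0.9, 0.7]
opening: 0.003
finger_force: 0.8
```

```bash
python3 -c "
from tc import *
tc(-30); p=shot('wrist'); q=shot('top')
a=cv2.resize(p['color'][150:420,60:500],None,fx=0.9,fy=.9); b=cv2.resize(q['color'][150:270,260:400],None,fx=2.8,fy=2.8)
h=max(a.shape[0],b.shape[0]); f=lambda i:cv2.copyMakeBorder(i,0,h-i.shape[0],0,0,0)
cv2.imwrite('pics/c6.png',np.hstack([f(a),f(b)])[:,:,::-1])"
```

```text
table xy mm [34.1  8.1] z 0.0683 F table [2.3 0.1] 0.7 yaw 66.8 t 13.65
```

View pics/c6.png

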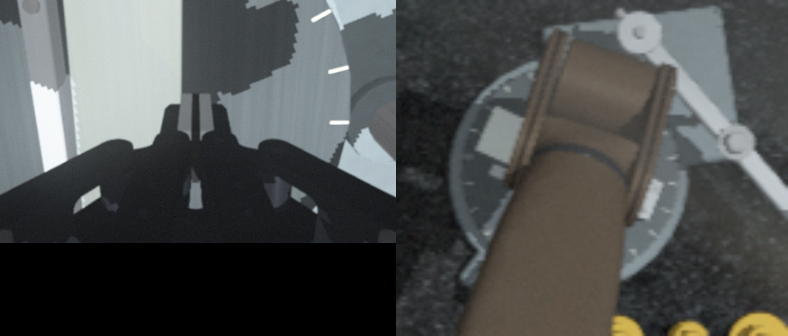

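```bash
cat > edge.py <<'E'
from tc import *
def xt(p,u,v,z,th):
    X=ray(p,u,v,z)[:2]-C; a=np.radians(YAW0+th); return np.array([np.cos(a)*X[0]+np.sin(a)*X[1],-np.sin(a)*X[0]+np.cos(a)*X[1]])*1000
def prof(p,y,th,z=.052,x0=-.045,x1=.06,ax=0,fix=None):
    "brightness along a table-axis line; print edges"
    g=cv2.cvtColor(p['color'],cv2.COLOR_RGB2GRAY).astype(np.float32); xs=np.arange(x0,x1,.001)
    U=np.array([px(p,[*(tab(x,y,th) if ax==0 else tab(y,x,th)),z]) for x in xs],np.float32)
    v=cv2.remap(g,U[:,:1],U[:,1:],cv2.INTER_LINEAR).ravel(); return xs*1000,v
E
python3 -c "
from edge import *
p=shot('wrist')
for y in (.04,.055,.065):
    x,v=prof(p,y,-30); print(y,' '.join(f'{int(a)}:{int(b)}' for a,b in zip(x,v)))
"
```

```text
0.04 -45:129 -44:133 -43:136 -41:133 -40:132 -39:133 -38:132 -37:150 -36:157 -35:157 -34:154 -33:157 -32:160 -31:160 -30:157 -29:157 -28:156 -27:156 -26:146 -25:128 -24:124 -23:126 -22:127 -21:106 -20:88 -19:155 -18:206 -17:208 -16:208 -15:207 -14:206 -13:208 -12:208 -11:208 -10:208 -9:209 -8:210 -7:209 -6:210 -5:209 -4:210 -3:209 -2:210 -1:209 0:212 0:208 1:211 2:211 3:213 4:211 5:213 6:212 7:210 8:210 9:209 10:212 11:212 12:211 13:211 14:210 15:210 16:211 17:211 18:211 19:213 20:215 21:212 22:212 23:215 24:212 25:211 26:210 27:210 28:210 29:186 30:92 31:85 32:85 33:82 34:78 35:78 36:76 37:73 38:73 39:72 40:73 41:73 42:71 43:70 44:71 45:72 46:67 47:70 48:70 49:69 50:68 51:70 52:63 53:69 54:65 55:67 56:68 57:67 58:70 59:68
0.055 -45:69 -44:71 -43:68 -41:71 -40:72 -39:73 -38:79 -37:149 -36:156 -35:154 -34:156 -33:157 -32:157 -31:158 -30:158 -29:157 -28:156 -27:157 -26:142 -25:125 -24:123 -23:121 -22:124 -21:100 -20:80 -19:108 -18:201 -17:204 -16:208 -15:206 -14:207 -13:207 -12:208 -11:206 -10:206 -9:209 -8:210 -7:211 -6:209 -5:210 -4:209 -3:211 -2:213 -1:212 0:211 0:212 1:211 2:210 3:
[... 391 characters left out ...]
:68 -40:68 -39:66 -38:78 -37:150 -36:154 -35:154 -34:153 -33:156 -32:158 -31:159 -30:158 -29:155 -28:157 -27:154 -26:142 -25:121 -24:121 -23:120 -22:122 -21:94 -20:77 -19:86 -18:194 -17:208 -16:207 -15:206 -14:206 -13:205 -12:207 -11:206 -10:208 -9:211 -8:208 -7:209 -6:209 -5:208 -4:208 -3:209 -2:211 -1:211 0:212 0:212 1:210 2:211 3:212 4:212 5:212 6:213 7:212 8:211 9:211 10:213 11:214 12:214 13:214 14:215 15:216 16:216 17:217 18:215 19:214 20:215 21:215 22:214 23:215 24:215 25:216 26:214 27:216 28:216 29:211 30:153 31:78 32:74 33:76 34:72 35:74 36:71 37:73 38:70 39:70 40:71 41:73 42:70 43:74 44:71 45:72 46:70 47:68 48:70 49:68 50:70 51:68 52:70 53:68 54:78 55:133 56:117 57:136 58:140 59:140
```

The edge profile shows the panel's far side at x ≈ 30 mm in table axes (25 is flush), so about 5 mm remains. The closed fingertips are only about 4–5 mm thick each side.

To row units: -4 mm is -0.0053, -3 mm is -0.004.

Emit:
{"method": "send_rows", "body": {"rows": "0 0 0 0 -0.002 0 -1;0 0 0 0 -0.004 0 -1;0 0 0 0 -0.0053 0 -1;0 0 0 0 -0.0053 0 -1"}}

```text
time: 14.3
eef_pos: [0.6061, -0.0932, 0.0684]
tcp_rot: [0.835, 0.55, 0.0, -0.0]
contact_force: [3.1, 1.2, -0.4]
opening: 0.003
finger_force: 1.3
```

To row units: -2 mm is -0.0027, -1 mm is -0.0013.

Emit:
{"method": "send_rows", "body": {"rows": "0 0 0 0 -0.0013 0 -1;0 0 0 0 -0.0027 0 -1;0 0 0 0 -0.0027 0 -1"}}

```text
time: 14.68
eef_pos: [0.6059, -0.0931, 0.0692]
tcp_rot: [0.835, 0.55, 0.002, 0.002]
contact_force: [6.2, -0.1, -1.6]
opening: -0.002
finger_force: 2.9
```

```bash
cat >> edge.py <<'E'
def edges(p,y,th,lo=170,ax=0,x0=-.045,x1=.06,z=.052):
    x,v=prof(p,y,th,z=z,x0=x0,x1=x1,ax=ax); b=v>lo; i=np.flatnonzero(np.diff(b.astype(int))); return [(round(x[k],0),int(b[k+1])) for k in i]
E
python3 -c "
from edge import *
tc(-30);p=shot('wrist')
for y in (.03,.045,.065): print(edges(p,y,-30))
print(edges(p,-.01,-30,ax=1,x0=.02,x1=.12))
"
```

```text
table xy mm [30.1  8.5] z 0.0692 F table [5.8 2.3] -1.6 yaw 66.7 t 14.675
[(np.float64(-25.0), 1), (np.float64(24.0), 0)]
[(np.float64(-25.0), 1), (np.float64(24.0), 0)]
[(np.float64(-25.0), 1), (np.float64(24.0), 0)]
[(np.float64(97.0), 0)]
```

Flush along the fence (panel from -25 to +25). Its end is at y = 97, so it still needs 17 mm towards the stop. I'll turn the tool to -23° yaw to keep the camera clear of the cabinet.

```bash
python3 - <<'E'
from tgt import *
x,y=tab(.0,.116,-30); go([x,y,.13],-23); go([x,y,.069],-23)
E
```

```text
row: [ 0.2 -0.3 89.7] [107.5 -30.3 -60.8] dyaw -89.7
 row: [ 0.2 -0.3 89.7] [107.4 -30.6   0.2] dyaw -89.7
```

To row units: 107 mm is 0.1427, 90 mm is 0.12, 76 degrees is 0.2111.

Emit:
{"method": "send_rows", "body": {"rows": "0 0 0 0 0.0107 0 -1;0 0 0.0278 0 0.0133 -0.0667 -1;0 0 0.0583 0.02 0 -0.0827 -1;0 0 0.0889 0.0533 -0.0133 -0.0827 -1;0 0 0.1194 0.0933 -0.0267 -0.0827 -1;0 0 0.15 0.12 -0.04 -0.0827 -1;0 0 0.1806 0.1427 -0.04 -0.0827 -1;0 0 0.2111 0.1427 -0.04 -0.0827 -1"}}

```text
time: 15.72
eef_pos: [0.6179, 0.0184, 0.1296]
tcp_rot: [0.998, -0.069, -0.002, 0.0]
contact_force: [0.1, -0.3, 0.4]
opening: -0.003
finger_force: 0.0
```

```bash
python3 - <<'E'
from tc import *
tc(-30)
x,y=tab(.0,.116,-30); go([x,y,.13],-23); go([x,y,.0685],-23)
E
```

```text
table xy mm [ -2.4 115.8] z 0.1296 F table [ 0.2 -0.2] 0.4 yaw -8.0 t 15.725
 row: [ 0.1  0.2 15. ] [ 2.4  0.4 -0.4] dyaw -15.0
 row: [ 0.1  0.2 15. ] [ 2.7  0.4 61.1] dyaw -15.0
```

To row units: 61 mm is 0.0813, 50 mm is 0.0667, 15 degrees is 0.0417.

Emit:
{"method": "send_rows", "body": {"rows": "0 0 0.0278 0.004 0 0 -1;0 0 0.0417 0.004 0 0.0267 -1;0 0 0.0417 0.004 0 0.0667 -1;0 0 0.0417 0.004 0 0.0813 -1;0 0 0.0417 0.004 0 0.0813 -1"}}

```text
time: 16.35
eef_pos: [0.6212, 0.0169, 0.0687]
tcp_rot: [0.98, -0.197, -0.001, 0.0]
contact_force: [-0.3, 0.6, -0.2]
opening: -0.002
finger_force: 0.0
```

To row units: 29 mm is 0.0387, 26 mm is 0.0347.

Emit:
{"method": "send_rows", "body": {"rows": "0 0 0 0 0.0107 0 -1;0 0 0 0 0.0187 0 -1;0 0 0 0 0.024 0 -1;0 0 0 0 0.0293 0 -1;0 0 0 0 0.0347 0 -1;0 0 0 0 0.0387 0 -1;0 0 0 0 0.0387 0 -1"}}

```text
time: 17.23
eef_pos: [0.611, -0.0098, 0.0698]
tcp_rot: [0.98, -0.197, 0.0, -0.0]
contact_force: [0.8, 2.0, 3.1]
opening: 0.002
finger_force: 1.5
```

```bash
cat > chk.py <<'E'
from edge import *
import sys
th=float(sys.argv[1]); tc(th);p=shot('wrist')
for y in (-.05,-.03,0,.03,.045,.065): print('x-edges at y',y,[(int(a),b) for a,b in edges(p,y,th)])
for x in (-.015,0,.015): print('y-edges at x',x,[(int(a),b) for a,b in edges(p,x,th,ax=1,x0=-.12,x1=.12)])
E
python3 chk.py -30
```

```text
table xy mm [ 2.2 87.1] z 0.0698 F table [0.  2.1] 3.1 yaw -22.7 t 17.225
x-edges at y -0.05 []
x-edges at y -0.03 [(-40, 1), (8, 0)]
x-edges at y 0 [(-35, 1)]
x-edges at y 0.03 [(-18, 1)]
x-edges at y 0.045 [(-10, 1)]
x-edges at y 0.065 [(-13, 1)]
y-edges at x -0.015 [(-36, 1), (34, 0)]
y-edges at x 0 [(-32, 1), (71, 0), (79, 1), (80, 0), (91, 1), (94, 0)]
y-edges at x 0.015 [(-29, 1), (81, 0), (103, 1), (109, 0)]
```

Emit:
{"method": "send_rows", "body": {"rows": "0 0 0 0 0.0013 0.0007 -1;0 0 0 0 0.0027 0.0007 -1;0 0 0 0 0.0033 0.0013 -1;0 0 0 0 0.0033 0.0013 -1"}}

```text
time: 17.77
eef_pos: [0.6109, -0.0101, 0.0696]
tcp_rot: [0.98, -0.197, 0.001, -0.002]
contact_force: [2.9, 8.1, 4.9]
opening: 0.002
finger_force: 4.7
```

To row units: 2 mm is 0.0027, 1 mm is 0.0013.

Emit:
{"method": "send_rows", "body": {"rows": "0 0 0 0 0.0013 0 -1;0 0 0 0 0.0027 0 -1;0 0 0 0 0.0027 0 -1"}}

```text
time: 18.15
eef_pos: [0.6108, -0.0103, 0.0696]
tcp_rot: [0.98, -0.198, 0.002, -0.004]
contact_force: [6.0, 14.2, 4.0]
opening: 0.002
finger_force: 7.5
```

Firm against the stop at 14 N. Backing off, then over to the turning handle with a check on the way.

To row units: -140 mm is -0.1867, -110 mm is -0.1467.

Emit:
{"method": "send_rows", "body": {"rows": "0 0 0 0 -0.016 0 -1;0 0 0 -0.0267 -0.016 -0.0667 -0.5;0 0 0 -0.1067 0.04 -0.1467 -0.06;0 0 0 -0.12 0.1067 -0.1867 -0.06;0 0 0 -0.12 0.1067 -0.1867 -0.06;0 0 0 -0.12 0.1067 -0.1867 -0.06"}}

```text
time: 18.9
eef_pos: [0.4943, -0.0542, 0.2091]
tcp_rot: [0.98, -0.198, 0.0, 0.001]
contact_force: [0.5, 0.4, -0.2]
opening: 0.47
finger_force: 0.0
```

```bash
python3 chk.py -30; python3 - <<'E'
from tgt import *
p=shot('wrist','w7'); look(p,'turn_handle'); print(px(p,[*tab(-.09,0,-30),.082]),px(p,[*tab(-.09,0,-30),.044]))
go([*tab(-.09,0,-30),.12],-23);go([*tab(-.09,0,-30),.075],-23)
E
```

```text
table xy mm [-87.8   0.7] z 0.2091 F table [0.3 0.5] -0.2 yaw -22.8 t 18.9
x-edges at y -0.05 [(-38, 1), (-26, 0), (-25, 1), (25, 0)]
x-edges at y -0.03 [(-38, 1), (25, 0)]
x-edges at y 0 [(-38, 1), (25, 0)]
x-edges at y 0.03 [(-38, 1), (25, 0)]
x-edges at y 0.045 [(-38, 1), (25, 0)]
x-edges at y 0.065 [(-38, 1), (25, 0)]
y-edges at x -0.015 [(-109, 1), (-105, 0), (-104, 1), (-103, 0), (-101, 1), (-100, 0), (-97, 1), (80, 0), (108, 1), (110, 0)]
y-edges at x 0 [(-110, 1), (-95, 0), (-94, 1), (80, 0), (98, 1), (110, 0)]
y-edges at x 0.015 [(-108, 1), (-100, 0), (-97, 1), (-95, 0), (-94, 1), (80, 0), (107, 1), (110, 0)]
turn_handle 0.81 [ 0.5513 -0.0764  0.0435] [276. 117.]
[279.12292433 211.70552186] [278.793798   198.18085435]
 row: [0.  0.2 0.3] [-1.6  2.  87. ] dyaw -0.3
 row: [0.  0.2 0.3] [ -1.5   2.  132. ] dyaw -0.3
```

View pics/w7.png

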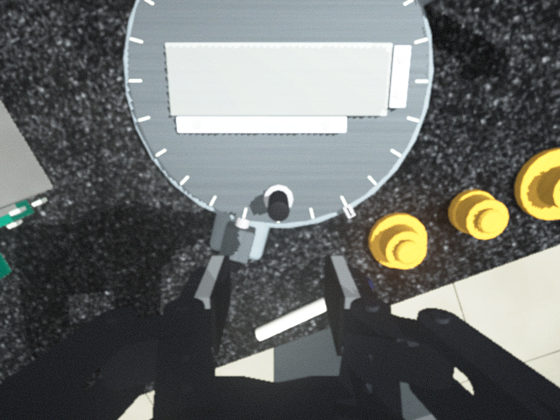

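The panel is flush in the corner, with edges at x = ±25 and its end at y = +80. The handle at px (279,207) lies between the fingers, and the index (345,207) is two ticks away. Gripping the handle.

To row units: 131 mm is 0.1747, 125 mm is 0.1667.

Emit:
{"method": "send_rows", "body": {"rows": "0 0 0 -0.0013 0.0027 0.0667 -0.06;0 0 0 -0.0013 0.0027 0.1333 -0.06;0 0 0 -0.0013 0.0027 0.1667 -0.06;0 0 0 -0.0013 0.0027 0.1747 -0.06;0 0 0 -0.0013 0.0027 0.1747 -0.4;0 0 0 -0.0013 0.0027 0.1747 -0.8;0 0 0 -0.0013 0.0027 0.1747 -0.8;0 0 0 -0.0013 0.0027 0.1747 -0.8", "grip_force": 40}}

```text
time: 20.05
eef_pos: [0.4943, -0.0545, 0.0785]
tcp_rot: [0.98, -0.197, 0.001, -0.0]
contact_force: [0.3, 1.5, -0.2]
opening: 0.172
finger_force: 39.5
```

```bash
python3 - <<'E'
from tc import *
tc(-30); s=st(); print(s['opening'],s['finger_force'])
r=90e-3; 
T=R.from_quat(s['tcp_rot']); d0=s['eef_pos'][:2]-C
for k in (10,20,30,40,50,60,70,75,77):
    a=np.radians(k); d=np.array([[np.cos(a),-np.sin(a)],[np.sin(a),np.cos(a)]])@d0
    print(k,(T.inv().apply([*(d-d0),0])*1000).round(1))
E
```

```text
table xy mm [-87.7   0.3] z 0.0785 F table [-0.3  1.5] -0.2 yaw -22.7 t 20.05
0.1715134285238873 39.49455678462982
10 [ 1.2 15.2 -0. ]
20 [ 5. 30. -0.]
30 [11.4 44.   0. ]
40 [20.  56.6  0. ]
50 [30.7 67.5  0. ]
60 [43.2 76.3  0.1]
70 [57.  82.9  0.1]
75 [64.3 85.3  0.1]
77 [67.2 86.1  0.1]
```

To row units: 56.6 mm is 0.0755, 50.3 mm is 0.0671, -40 degrees is -0.1111.

Emit:
{"method": "send_rows", "body": {"rows": "0 0 -0.0139 0.0004 0.0101 0 -0.8;0 0 -0.0278 0.0016 0.0203 0 -0.8;0 0 -0.0417 0.004 0.0303 0 -0.8;0 0 -0.0556 0.0067 0.04 0 -0.8;0 0 -0.0694 0.0109 0.0493 0 -0.8;0 0 -0.0833 0.0152 0.0587 0 -0.8;0 0 -0.0972 0.0211 0.0671 0 -0.8;0 0 -0.1111 0.0267 0.0755 0 -0.8"}}

```text
time: 21.05
eef_pos: [0.4909, -0.1115, 0.0785]
tcp_rot: [0.989, 0.151, 0.002, -0.003]
contact_force: [4.3, 8.3, 0.6]
opening: 0.171
finger_force: 40.4
```

```bash
python3 - <<'E'
from tc import *
s=st();tc(10); print(s['opening'],s['finger_force']); d=s['eef_pos'][:2]-C; print(np.degrees(np.arctan2(d[1],d[0]))%360-180-7,np.hypot(*d))
E
```

```text
table xy mm [-86.9   3.1] z 0.0785 F table [6.6 6.6] 0.6 yaw 17.4 t 21.05
0.17120246453796464 40.368059277534485
7.931849907028237 0.08691260691027473
```

To row units: 50.3 mm is 0.0671, 15.8 mm is 0.0211, -35 degrees is -0.0972.

Emit:
{"method": "send_rows", "body": {"rows": "0 0 -0.0139 0.0004 0.0101 0 -0.8;0 0 -0.0278 0.0016 0.0203 0 -0.8;0 0 -0.0417 0.004 0.0303 0 -0.8;0 0 -0.0556 0.0067 0.04 0 -0.8;0 0 -0.0694 0.0109 0.0493 0 -0.8;0 0 -0.0833 0.0152 0.0587 0 -0.8;0 0 -0.0972 0.0211 0.0671 0 -0.8;0 0 -0.0972 0.0211 0.0671 0 -0.8"}}

```text
time: 22.05
eef_pos: [0.5209, -0.1562, 0.0784]
tcp_rot: [0.898, 0.441, 0.001, -0.001]
contact_force: [2.9, 6.3, 2.8]
opening: 0.172
finger_force: 40.8
```

```bash
python3 - <<'E'
from tc import *
s=st();tc(45); print(s['opening'],s['finger_force']); d=s['eef_pos'][:2]-C; print(np.degrees(np.arctan2(d[1],d[0]))%360-180-7,np.hypot(*d))
E
```

```text
table xy mm [-86.1   1.2] z 0.0784 F table [6.8 1.6] 2.8 yaw 52.3 t 22.05
0.17207724922231235 40.813636779785156
44.20025498266915 0.08615492714291886
```

To row units: -120 mm is -0.16, -90 mm is -0.12.

Emit:
{"method": "send_rows", "body": {"rows": "0 0 0 0 0.0013 0 -0.8;0 0 0 0 0.0013 0 -0.4;0 0 0 0 0.0013 0 -0.1;0 0 0 0 0.0013 0 -0.1;0 0 0 0 0.0013 -0.0533 -0.1;0 0 0 0 0.0013 -0.12 -0.1;0 0 0 0 0.0013 -0.16 -0.1;0 0 0 0 0.0013 -0.16 -0.1"}}

```text
time: 23.05
eef_pos: [0.5223, -0.1594, 0.2008]
tcp_rot: [0.898, 0.441, 0.002, 0.003]
contact_force: [-0.0, -0.7, -0.6]
opening: 0.45
finger_force: 0.0
```

```bash
python3 chk.py 45; python3 - <<'E'
from h import *
p=shot('wrist','w8')
E
```

```text
table xy mm [-87.7  -1.9] z 0.2008 F table [-0.6 -0.4] -0.6 yaw 52.3 t 23.05
x-edges at y -0.05 [(-37, 1), (25, 0)]
x-edges at y -0.03 [(-37, 1), (25, 0)]
x-edges at y 0 [(-24, 1), (24, 0)]
x-edges at y 0.03 [(-37, 1), (-35, 0), (-25, 1), (24, 0)]
x-edges at y 0.045 [(-37, 1), (-28, 0), (-25, 1), (24, 0)]
x-edges at y 0.065 [(-25, 1), (24, 0)]
y-edges at x -0.015 [(-107, 0), (-94, 1), (-81, 0), (-80, 1), (79, 0), (110, 1)]
y-edges at x 0 [(-109, 0), (-101, 1), (-98, 0), (-93, 1), (-81, 0), (-80, 1), (79, 0)]
y-edges at x 0.015 [(-117, 0), (-93, 1), (-81, 0), (-80, 1), (79, 0)]
```

View pics/w8.png

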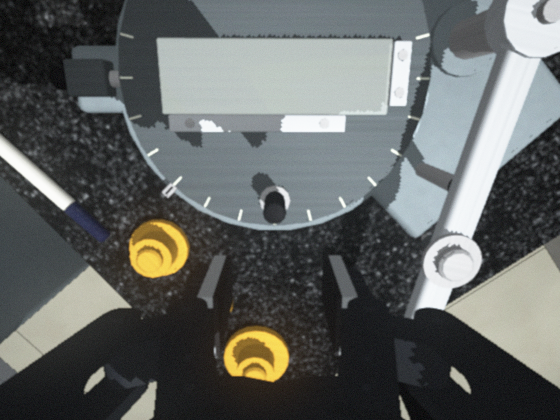

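The index (170,190) and the handle (274,205) are three ticks apart, so the table is at 45°, and the panel is still flush. Now the weights, heaviest first, with a wrist-view silhouette fit to locate each.

```bash
cat > wt.py <<'E'
from tc import *
from scipy.optimize import minimize
RAD={1:.033,2:.027,3:.021}
A=np.linspace(0,2*np.pi,60)
def sil(p,x,y,k,z0,shape):
    m=np.zeros(shape,np.uint8)
    for parts in ([(0,RAD[k]),(.01,RAD[k])],[(.01,.018),(.03,.018)],[(.03,.011),(.037,.011)]):
        pts=np.array([px(p,[x+r*np.cos(a),y+r*np.sin(a),z0+z]) for z,r in parts for a in A],np.float32)
        cv2.fillConvexPoly(m,np.round(cv2.convexHull(pts)*16).astype(np.int32),1,shift=4)
    return m
def fit(p,k,xy,z0=0.):
    h=cv2.cvtColor(p['color'],cv2.COLOR_RGB2HSV)
    m=((h[:,:,1]>90)&(h[:,:,0]>12)&(h[:,:,0]<38)&(h[:,:,2]>50)).astype(np.uint8)
    u=px(p,[*xy,z0+.02]); L=75
    roi=np.zeros_like(m); roi[max(0,int(u[1]-L)):int(u[1]+L),max(0,int(u[0]-L)):int(u[0]+L)]=1
    f=lambda q:(((sil(p,q[0],q[1],k,z0,m.shape)^m)&roi).sum())
    c=min(((f([xy[0]+a,xy[1]+b]),xy[0]+a,xy[1]+b) for a in np.arange(-.009,.0091,.003) for b in np.arange(-.009,.0091,.003)))
    r=minimize(f,c[1:],method='Nelder-Mead',options=dict(initial_simplex=[[c[1],c[2]],[c[1]+.003,c[2]],[c[1],c[2]+.003]],xatol=1e-4))
    print('weight',k,r.x.round(4),'mismatch',r.fun,'mask',(m&roi).sum()); return r.x
E
python3 - <<'E'
from wt import *
go([.40,-.284,.16],90); go([.40,-.284,.2],90)
E
```

```text
row: [ -0.1  -0.  -37.7] [-173.   -18.2   36.7] dyaw 37.7
 row: [ -0.1  -0.  -37.7] [-173.   -18.2   -3.3] dyaw 37.7
```

To row units: -173 mm is -0.2307, -150 mm is -0.2, -38 degrees is -0.1056.

Emit:
{"method": "send_rows", "body": {"rows": "0 0 -0.0278 -0.0667 -0.0067 0 0.41;0 0 -0.0556 -0.1333 -0.0133 0 0.41;0 0 -0.0833 -0.2 -0.02 0.0267 0.41;0 0 -0.1056 -0.2307 -0.024 0.0493 0.41;0 0 -0.1056 -0.2307 -0.024 0.0493 0.41;0 0 -0.1056 -0.2307 -0.024 0.0493 0.41", "grip_force": 50}}

```text
time: 23.9
eef_pos: [0.4007, -0.2835, 0.1596]
tcp_rot: [0.706, 0.708, 0.0, -0.001]
contact_force: [1.0, -0.5, -0.4]
opening: 0.705
finger_force: 0.0
```

```bash
python3 - <<'E'
from wt import *
s=st();print(s['eef_pos'],yaw(s))
p=shot('wrist','w9'); x,y=fit(p,1,[.40,-.284]); look(p,'weight_1',2)
q=shot('side'); fit(q,1,[.40,-.284])
go([x,y,.06],90);go([x,y,.035],90)
E
```

```text
[ 0.40066289 -0.2835439   0.15960193] 90.19755645918767
weight 1 [ 0.3978 -0.285 ] mismatch 3972.0 mask 9811
weight_1 0.72 [ 0.4019 -0.1556  0.0058] [278.  16.]
weight_1 0.7 [ 0.4006 -0.2111  0.0309] [275. 100.]
weight 1 [ 0.3971 -0.2843] mismatch 570.0 mask 1123
 row: [0.  0.  0.3] [ -1.2  -3.8 100.9] dyaw -0.3
 row: [0.  0.  0.3] [ -1.2  -3.8 125.9] dyaw -0.3
```

```bash
sed -i "s/    f=lambda q/    k_,l_,s_,c_=cv2.connectedComponentsWithStats(m\&roi); rs=np.abs(np.array([px(p,[*xy,z0+.02])])-c_[1:]).sum(1)-s_[1:,4]*.01; i_=1+rs.argmin(); m=(l_==i_).astype(np.uint8)\n    f=lambda q/" wt.py; python3 - <<'E'
from wt import *
p=shot('wrist'); x,y=fit(p,1,[.40,-.284]); q=shot('side'); fit(q,1,[.40,-.284]); fit(q,3,[.40,-.212]); fit(q,2,[.402,-.138])
fit(p,3,[.40,-.212])
m=sil(p,x,y,1,0,(420,560)); o=p['color'].copy(); c,_=cv2.findContours(m,0,1); cv2.drawContours(o,c,-1,(255,0,0),1)
u=px(p,[x,y,.02]).astype(int); a=cv2.resize(o[max(0,u[1]-130):u[1]+130,u[0]-130:u[0]+130],None,fx=1.5,fy=1.5)
o=q['color'].copy(); c,_=cv2.findContours(sil(q,x,y,1,0,(420,560)),0,1); cv2.drawContours(o,c,-1,(255,0,0),1)
u=px(q,[x,y,.02]).astype(int); b=cv2.resize(o[u[1]-50:u[1]+50,u[0]-50:u[0]+50],(a.shape[0],a.shape[0]))
cv2.imwrite('pics/c10.png',np.hstack([a,b])[:,:,::-1])
E
```

```text
weight 1 [ 0.3979 -0.2849] mismatch 3239.0 mask 9030
weight 1 [ 0.3971 -0.284 ] mismatch 566.0 mask 1117
weight 3 [ 0.4001 -0.2057] mismatch 802.0 mask 1117
weight 2 [ 0.4005 -0.1448] mismatch 778.0 mask 1117
weight 3 [ 0.4012 -0.2114] mismatch 47.0 mask 2891
```

View pics/c10.png

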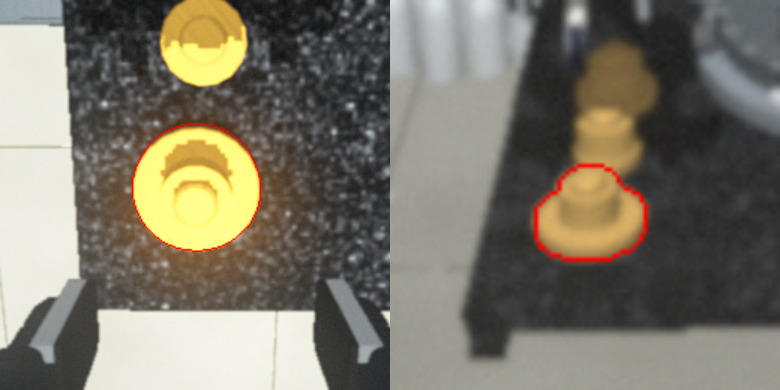

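The silhouette fits snugly in both views, so weight_1 is at (0.398, -0.285).

To row units: 125 mm is 0.1667, 120 mm is 0.16.

Emit:
{"method": "send_rows", "body": {"rows": "0 0 0 -0.0013 -0.004 0.0667 0.41;0 0 0 -0.0013 -0.004 0.1333 0.41;0 0 0 -0.0013 -0.004 0.16 0.41;0 0 0 -0.0013 -0.004 0.1667 0.41;0 0 0 -0.0013 -0.004 0.1667 0.41"}}

```text
time: 24.78
eef_pos: [0.3984, -0.2855, 0.0362]
tcp_rot: [0.705, 0.709, -0.0, 0.001]
contact_force: [0.1, 0.3, 0.5]
opening: 0.702
finger_force: 0.0
```

```bash
python3 - <<'E'
from wt import *
s=st();print(s['eef_pos'],yaw(s),s['contact_force'])
go([.3979,-.2849,.0335],90)
E
```

```text
[ 0.39836254 -0.2854791   0.03617272] 90.31375814387991 [0.07891111 0.30137622 0.45174014]
 row: [0.  0.1 0.3] [ 0.6 -0.5  2.7] dyaw -0.3
```

To row units: 2.5 mm is 0.0033, 0.6 mm is 0.0008.

Emit:
{"method": "send_rows", "body": {"rows": "0 0 0 0.0008 -0.0007 0.0033 0.3;0 0 0 0.0008 -0.0007 0.0033 0;0 0 0 0.0008 -0.0007 0.0033 -0.4;0 0 0 0.0008 -0.0007 0.0033 -0.4;0 0 0 0.0008 -0.0007 0.0033 -0.4;0 0 0 0.0008 -0.0007 0.0033 -0.4", "grip_force": 60}}

```text
time: 25.52
eef_pos: [0.3974, -0.285, 0.0341]
tcp_rot: [0.705, 0.709, -0.0, 0.0]
contact_force: [-2.0, 0.9, 5.8]
opening: 0.395
finger_force: 59.6
```

To row units: -200 mm is -0.2667, -140 mm is -0.1867.

Emit:
{"method": "send_rows", "body": {"rows": "0 0 0 0 0 -0.04 -0.4;0 0 0 0 0 -0.1067 -0.4;0 0 0 0 0 -0.1867 -0.4;0 0 0 0 0 -0.2667 -0.4;0 0 0 0 0 -0.2667 -0.4;0 0 0 0 0 -0.2667 -0.4"}}

```text
time: 26.28
eef_pos: [0.3962, -0.2835, 0.2308]
tcp_rot: [0.705, 0.709, 0.0, -0.002]
contact_force: [0.5, -0.1, -4.9]
opening: 0.396
finger_force: 61.4
```

```bash
python3 - <<'E'
from wt import *
s=st();print(s['eef_pos'],yaw(s),s['contact_force'],s['opening'])
q=shot('side'); e=s['eef_pos']
for dz in (.030,.033,.036): fit(q,1,e[:2],e[2]-dz)
# spigot: shoulder circle in top view
t=shot('top'); w_=shot('wrist')
for p,n in ((t,'top'),(w_,'wrist'),(q,'side')):
    print(n,px(p,[.5945,-.2443,.11]).round(1))
    for r in ctrl.look_for(p,'spigot')[:2]: print(n,round(r['p'],2),w(p,r['position']).round(4))
cv2.imwrite('pics/t11.png',t['color'][:,:,::-1]);cv2.imwrite('pics/s11.png',q['color'][:,:,::-1]);cv2.imwrite('pics/w11.png',w_['color'][:,:,::-1])
E
```

```text
[ 0.39623808 -0.2834975   0.23082742] 90.286984706777 [ 0.47652762 -0.05342562 -4.91130855] 0.39607829198482364
weight 1 [ 0.3993 -0.2925] mismatch 131.0 mask 464
weight 1 [ 0.3991 -0.2868] mismatch 125.0 mask 464
weight 1 [ 0.3983 -0.2809] mismatch 121.0 mask 464
top [380.3 199.7]
top 0.79 [ 0.6198 -0.2199  0.1038]
wrist [578.3 155.8]
wrist 0.89 [ 0.5489 -0.2825  0.1047]
side [292.  257.8]
side 0.94 [ 0.5982 -0.2451  0.1047]
```

Emit:
{"method": "send_rows", "body": {"rows": "0 0 0 -0.048 0.0533 -0.0267 -0.4;0 0 0 -0.048 0.1333 -0.0267 -0.4;0 0 0 -0.048 0.2133 -0.0267 -0.4;0 0 0 -0.048 0.264 -0.0267 -0.4;0 0 0 -0.048 0.264 -0.0267 -0.4;0 0 0 -0.048 0.264 -0.0267 -0.4"}}

```text
time: 27.32
eef_pos: [0.5947, -0.3193, 0.2515]
tcp_rot: [0.705, 0.709, -0.0, -0.001]
contact_force: [0.3, -0.3, -4.3]
opening: 0.395
finger_force: 61.6
```

```bash
python3 - <<'E'
from wt import *
s=st();print(s['eef_pos'],yaw(s),s['opening'])
p=shot('wrist'); u=px(p,[.5945,-.2443,.11]); print(u)
for r in ctrl.look_for(p,'spigot')[:2]: X=w(p,r['position']);print(round(r['p'],2),X.round(4),px(p,X))
x0,y0=int(u[0])-70,max(0,int(u[1])-70)
c=p['color'][y0:y0+140,x0:x0+140]; g=cv2.cvtColor(cv2.resize(c,None,fx=4,fy=4,interpolation=cv2.INTER_CUBIC),cv2.COLOR_RGB2GRAY)
g=cv2.GaussianBlur(g,(9,9),2); o=cv2.cvtColor(g,cv2.COLOR_GRAY2BGR)
for lo,hi,z,col in((80,125,.11,(0,0,255)),(48,76,.117,(0,255,0))):
    H=cv2.HoughCircles(g,cv2.HOUGH_GRADIENT,1.5,15,param1=80,param2=25,minRadius=lo,maxRadius=hi)
    for a,b,r in (H[0][:3] if H is not None else []):
        a1,b1=x0+a/4,y0+b/4; X=ray(p,a1,b1,z); print(z,(a1,b1,r/4),X.round(4)); cv2.circle(o,(int(a),int(b)),int(r),col,1)
cv2.imwrite('pics/c12.png',o)
E
```

```text
[ 0.5947442  -0.31934577  0.25148258] 90.30143641395726 0.3953416560961369
[275.82404192  96.506127  ]
0.8 [ 0.5933 -0.2423  0.1046] [274.10734643  93.59905882]
0.11 (np.float32(276.0625), np.float32(97.8125), np.float32(26.375)) [ 0.5947 -0.2452  0.11  ]
0.11 (np.float32(271.9375), np.float32(96.6875), np.float32(22.325)) [ 0.5918 -0.2444  0.11  ]
0.11 (np.float32(277.9375), np.float32(102.3125), np.float32(31.025)) [ 0.596  -0.2481  0.11  ]
0.117 (np.float32(247.1875), np.float32(123.6875), np.float32(15.45)) [ 0.575  -0.2623  0.117 ]
0.117 (np.float32(235.9375), np.float32(136.8125), np.float32(12.525)) [ 0.5671 -0.2712  0.117 ]
```

View pics/c12.png

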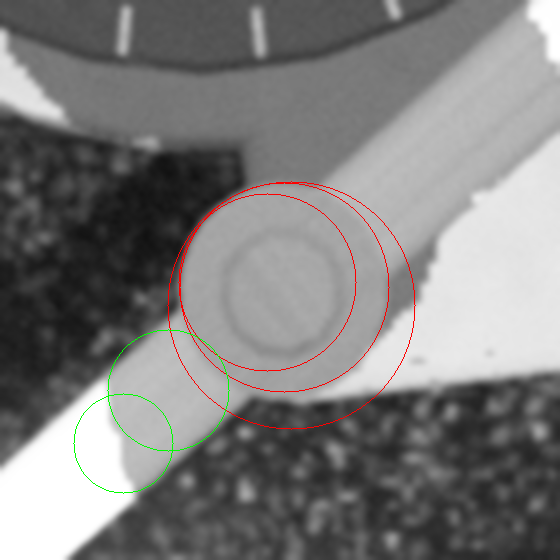

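The middle red circle fits the shoulder, centre at crop (284,287), and the spigot tip circle sits at (280,293). That puts the spigot at about (0.5945, -0.2452).

To row units: 90 mm is 0.12, 85 mm is 0.1133.

Emit:
{"method": "send_rows", "body": {"rows": "0 0 0 0.0667 0 0 -0.4;0 0 0 0.0987 0 0.0267 -0.4;0 0 0 0.0987 0 0.08 -0.4;0 0 0 0.0987 0 0.1133 -0.4;0 0 0 0.0987 0 0.12 -0.4;0 0 0 0.0987 0 0.12 -0.4;0 0 0 0.0987 0 0.12 -0.4"}}

```text
time: 28.3
eef_pos: [0.5958, -0.2464, 0.1652]
tcp_rot: [0.705, 0.709, 0.0, 0.002]
contact_force: [-0.1, 0.6, -4.2]
opening: 0.397
finger_force: 61.7
```

```bash
python3 - <<'E'
from wt import *
s=st();print(s['eef_pos'],yaw(s),s['contact_force'])
go([.5945,-.2452,.153],90); go([.5945,-.2452,.144],90)
q=shot('side'); e=s['eef_pos']; fit(q,1,e[:2],e[2]-.034)
E
```

```text
[ 0.59583532 -0.24641996  0.16523858] 90.26452792215645 [-0.05765176  0.6486935  -4.22588543]
 row: [0.2 0.1 0.3] [ 1.2 -1.4 12.2] dyaw -0.3
 row: [0.2 0.1 0.3] [ 1.3 -1.4 21.2] dyaw -0.3
weight 1 [ 0.5995 -0.2458] mismatch 130.0 mask 408
```

To row units: 13 mm is 0.0173, -1.4 mm is -0.0019.

Emit:
{"method": "send_rows", "body": {"rows": "0 0 0 0.0016 -0.0019 0.0067 -0.4;0 0 0 0.0016 -0.0019 0.0133 -0.4;0 0 0 0.0016 -0.0019 0.0173 -0.4;0 0 0 0.0016 -0.0019 0.0173 -0.4;0 0 0 0.0016 -0.0019 0.0173 -0.4"}}

```text
time: 28.98
eef_pos: [0.5937, -0.2444, 0.15]
tcp_rot: [0.705, 0.709, 0.0, 0.0]
contact_force: [0.1, -1.2, -4.2]
opening: 0.395
finger_force: 61.7
```

To row units: 3 mm is 0.004, 1.5 mm is 0.002.

Emit:
{"method": "send_rows", "body": {"rows": "0 0 0 0 0 0.002 -0.4;0 0 0 0 0 0.004 -0.4;0 0 0 0 0 0.004 -0.4"}}

```text
time: 29.35
eef_pos: [0.5935, -0.2443, 0.1468]
tcp_rot: [0.705, 0.709, -0.0, -0.0]
contact_force: [0.1, 0.7, -4.0]
opening: 0.394
finger_force: 61.7
```

The underside is at about 0.113, below the spigot's tip at 0.117, with no contact force, so it's engaged. Lowering to seat it.

To row units: 2.5 mm is 0.0033, 1.5 mm is 0.002.

Emit:
{"method": "send_rows", "body": {"rows": "0 0 0 0 0 0.002 -0.4;0 0 0 0 0 0.0033 -0.4;0 0 0 0 0 0.0033 -0.4;0 0 0 0 0 0.0033 -0.4"}}

```text
time: 29.85
eef_pos: [0.5936, -0.2444, 0.1445]
tcp_rot: [0.705, 0.709, 0.0, 0.0]
contact_force: [0.0, 0.2, -3.5]
opening: 0.394
finger_force: 61.7
```

To row units: 1 mm is 0.0013.

Emit:
{"method": "send_rows", "body": {"rows": "0 0 0 0 0 0.0013 -0.4;0 0 0 0 0 0.0013 -0.4;0 0 0 0 0 0.0013 -0.4"}}

```text
time: 30.22
eef_pos: [0.5938, -0.2446, 0.1442]
tcp_rot: [0.705, 0.709, 0.0, 0.0]
contact_force: [-0.6, -0.6, -0.3]
opening: 0.399
finger_force: 62.1
```

Seated: the weight's load is off the wrist. Releasing and going to weight_2.

To row units: -110 mm is -0.1467, -80 mm is -0.1067.

Emit:
{"method": "send_rows", "body": {"rows": "0 0 0 0 0 0 0;0 0 0 0 0 0 0.3;0 0 0 0 0 0 0.41;0 0 0 0 0 -0.04 0.41;0 0 0 0 0 -0.1067 0.41;0 0 0 0 0 -0.1467 0.41;0 0 0 0 0 -0.1467 0.41", "grip_force": 60}}

```text
time: 31.1
eef_pos: [0.5951, -0.2452, 0.2577]
tcp_rot: [0.705, 0.709, 0.001, 0.004]
contact_force: [-0.6, 0.3, -0.5]
opening: 0.709
finger_force: 0.0
```

```bash
python3 - <<'E'
from wt import *
s=st();print(s['eef_pos'],yaw(s),s['contact_force'])
p=shot('wrist','w13'); fit(p,1,[.5945,-.2448],.110)
q=shot('side'); fit(q,1,[.5945,-.2448],.110)
go([.41,-.138,.20],90); go([.41,-.138,.16],90)
E
```

```text
[ 0.59513829 -0.2452372   0.25767239] 90.29456711378248 [-0.59153841  0.29331839 -0.50857131]
weight 1 [ 0.595  -0.2456] mismatch 376.0 mask 6391
weight 1 [ 0.5944 -0.2455] mismatch 74.0 mask 460
 row: [-0.  -0.   0.3] [ 107.1 -182.7   52.9] dyaw -0.3
 row: [-0.  -0.   0.3] [ 107.1 -182.7   92.9] dyaw -0.3
```

To row units: -183 mm is -0.244, 107 mm is 0.1427.

Emit:
{"method": "send_rows", "body": {"rows": "0 0 0 0.0267 -0.08 0 0.41;0 0 0 0.08 -0.1533 0.02 0.41;0 0 0 0.1427 -0.2133 0.0667 0.41;0 0 0 0.1427 -0.244 0.1067 0.41;0 0 0 0.1427 -0.244 0.124 0.41;0 0 0 0.1427 -0.244 0.124 0.41"}}

```text
time: 31.95
eef_pos: [0.4096, -0.1381, 0.159]
tcp_rot: [0.705, 0.709, -0.0, -0.001]
contact_force: [0.5, -0.8, -0.1]
opening: 0.712
finger_force: 0.0
```

```bash
python3 - <<'E'
from wt import *
s=st();print(s['eef_pos'],yaw(s),s['time'])
p=shot('wrist'); x,y=fit(p,2,[.402,-.138])
go([x,y,.034],90)
E
```

```text
[ 0.40963803 -0.13810067  0.15895274] 90.27355383826125 31.95
weight 2 [ 0.4009 -0.1371] mismatch 4127.0 mask 8126
 row: [0.  0.  0.3] [  1.9 -10.1 126.6] dyaw -0.3
```

```bash
sed -i "s/def fit(p,k,xy,z0=0.):/def fit(p,k,xy,z0=0.,S=90,V=50):/; s/>90)/>S)/; s/\[:,:,2\]>50/[:,:,2]>V/" wt.py; python3 - <<'E'
from wt import *
p=shot('wrist')
for S,V in ((90,120),(120,150),(140,180),(90,180)): x,y=fit(p,2,[.402,-.138],0,S,V)
q=shot('top')
for S,V in ((60,60),): fit(q,2,[.402,-.138],0,S,V)
E
```

```text
weight 2 [ 0.4011 -0.1388] mismatch 311.0 mask 4217
weight 2 [ 0.4009 -0.139 ] mismatch 1694.0 mask 2257
weight 2 [ 0.4046 -0.1573] mismatch 3493.0 mask 295
weight 2 [ 0.401  -0.1389] mismatch 229.0 mask 3712
weight 2 [ 0.3842 -0.1337] mismatch 243.0 mask 162
```

To row units: 123 mm is 0.164, 119 mm is 0.1587.

Emit:
{"method": "send_rows", "body": {"rows": "0 0 0 -0.0007 -0.012 0.0667 0.41;0 0 0 -0.0007 -0.012 0.1333 0.41;0 0 0 -0.0007 -0.012 0.1587 0.41;0 0 0 -0.0007 -0.012 0.164 0.41;0 0 0 -0.0007 -0.012 0.164 0.41;0 0 0 -0.0007 -0.012 0.164 0.41"}}

```text
time: 32.85
eef_pos: [0.4024, -0.1397, 0.039]
tcp_rot: [0.705, 0.709, 0.0, 0.002]
contact_force: [1.1, 0.1, 0.6]
opening: 0.705
finger_force: 0.0
```

```bash
python3 - <<'E'
from wt import *
s=st();print(s['eef_pos'],yaw(s),s['contact_force'])
go([.401,-.1389,.0335],90)
E
```

```text
[ 0.40243517 -0.13971676  0.03898067] 90.29699323095012 [1.09461256 0.08727153 0.58287472]
 row: [0.2 0.1 0.3] [ 0.8 -1.4  5.5] dyaw -0.3
```

To row units: 5 mm is 0.0067, -1.4 mm is -0.0019.

Emit:
{"method": "send_rows", "body": {"rows": "0 0 0 0.0011 -0.0019 0.004 0.41;0 0 0 0.0011 -0.0019 0.0067 0.3;0 0 0 0.0011 -0.0019 0.0067 0;0 0 0 0.0011 -0.0019 0.0067 -0.4;0 0 0 0.0011 -0.0019 0.0067 -0.4;0 0 0 0.0011 -0.0019 0.0067 -0.4;0 0 0 0.0011 -0.0019 0.0067 -0.4", "grip_force": 60}}

```text
time: 33.72
eef_pos: [0.3999, -0.1381, 0.0328]
tcp_rot: [0.705, 0.709, 0.0, 0.0]
contact_force: [-1.2, 1.7, 4.8]
opening: 0.393
finger_force: 60.1
```

To row units: -200 mm is -0.2667, -140 mm is -0.1867.

Emit:
{"method": "send_rows", "body": {"rows": "0 0 0 0 0 -0.04 -0.4;0 0 0 0 0 -0.1067 -0.4;0 0 0 0 0 -0.1867 -0.4;0 0 0 0 0 -0.2667 -0.4;0 0 0 0 0 -0.2667 -0.4;0 0 0 0 0 -0.2667 -0.4"}}

```text
time: 34.48
eef_pos: [0.3986, -0.1375, 0.2305]
tcp_rot: [0.705, 0.709, -0.0, -0.002]
contact_force: [0.4, 0.1, -3.7]
opening: 0.4
finger_force: 61.2
```

```bash
python3 - <<'E'
from wt import *
s=st();print(s['eef_pos'],yaw(s),s['contact_force'],s['opening'])
go([.595,-.2456,.24],90);go([.595,-.2456,.19],90)
E
```

```text
[ 0.39864396 -0.1374824   0.23048396] 90.29295061799776 [ 0.38346273  0.12285011 -3.66471379] 0.3996274008959929
 row: [-0.2 -0.1  0.3] [-109.1  195.8  -10.2] dyaw -0.3
 row: [-0.2 -0.1  0.3] [-109.2  195.9   39.8] dyaw -0.3
```

To row units: 196 mm is 0.2613, 170 mm is 0.2267.

Emit:
{"method": "send_rows", "body": {"rows": "0 0 0 -0.0267 0.0827 -0.0133 -0.4;0 0 0 -0.0667 0.16 -0.0133 -0.4;0 0 0 -0.12 0.2267 -0.0133 -0.4;0 0 0 -0.144 0.2613 -0.0133 -0.4;0 0 0 -0.144 0.2613 0.0267 -0.4;0 0 0 -0.144 0.2613 0.0507 -0.4;0 0 0 -0.144 0.2613 0.0507 -0.4;0 0 0 -0.144 0.2613 0.0507 -0.4"}}

```text
time: 35.48
eef_pos: [0.5961, -0.2449, 0.1946]
tcp_rot: [0.705, 0.709, 0.0, 0.0]
contact_force: [0.4, -0.9, -2.5]
opening: 0.396
finger_force: 61.3
```

```bash
python3 - <<'E'
from wt import *
s=st();print(s['eef_pos'],yaw(s),s['contact_force'],s['opening'])
go([.595,-.2448,.184],90)
E
```

```text
[ 0.59610169 -0.24485853  0.19463524] 90.30477772928737 [ 0.44333053 -0.85532418 -2.53934627] 0.39559370410358924
 row: [0.  0.  0.3] [ 0.1 -1.1 10.6] dyaw -0.3
```

To row units: 13 mm is 0.0173, 10 mm is 0.0133.

Emit:
{"method": "send_rows", "body": {"rows": "0 0 0 0 -0.0013 0.0067 -0.4;0 0 0 0 -0.0013 0.0133 -0.4;0 0 0 0 -0.0013 0.0173 -0.4;0 0 0 0 -0.0013 0.0173 -0.4;0 0 0 0 -0.0013 0.0173 -0.4"}}

```text
time: 36.1
eef_pos: [0.5953, -0.2451, 0.1816]
tcp_rot: [0.705, 0.709, 0.0, 0.0]
contact_force: [0.0, -0.1, -3.4]
opening: 0.398
finger_force: 61.3
```

To row units: 4.5 mm is 0.006, 3 mm is 0.004.

Emit:
{"method": "send_rows", "body": {"rows": "0 0 0 0 0 0.002 -0.4;0 0 0 0 0 0.004 -0.4;0 0 0 0 0 0.006 -0.4;0 0 0 0 0 0.006 -0.4"}}

```text
time: 36.6
eef_pos: [0.5951, -0.245, 0.1767]
tcp_rot: [0.705, 0.709, -0.0, -0.0]
contact_force: [0.9, -0.5, -2.5]
opening: 0.395
finger_force: 61.3
```

Emit:
{"method": "send_rows", "body": {"rows": "0 0 0 0 0 0.002 -0.4;0 0 0 0 0 0.004 -0.4;0 0 0 0 0 0.0047 -0.4;0 0 0 0 0 0.0047 -0.4"}}

```text
time: 37.1
eef_pos: [0.5952, -0.245, 0.1734]
tcp_rot: [0.705, 0.709, -0.0, -0.0]
contact_force: [-0.5, -0.9, -3.7]
opening: 0.4
finger_force: 61.3
```

Emit:
{"method": "send_rows", "body": {"rows": "0 0 0 0 0 0.0009 -0.4;0 0 0 0 0 0.0009 -0.4;0 0 0 0 0 0.0009 -0.4"}}

```text
time: 37.48
eef_pos: [0.5953, -0.2451, 0.1729]
tcp_rot: [0.705, 0.709, 0.0, 0.0]
contact_force: [-0.2, -1.2, -2.2]
opening: 0.398
finger_force: 61.4
```

To row units: 0.8 mm is 0.0011.

Emit:
{"method": "send_rows", "body": {"rows": "0 0 0 0 0 0.0011 -0.4;0 0 0 0 0 0.0011 -0.4;0 0 0 0 0 0.0011 -0.4"}}

```text
time: 37.85
eef_pos: [0.5955, -0.2453, 0.1729]
tcp_rot: [0.705, 0.709, 0.0, 0.001]
contact_force: [-1.2, 0.4, 2.2]
opening: 0.397
finger_force: 61.5
```

To row units: -90 mm is -0.12, -80 mm is -0.1067.

Emit:
{"method": "send_rows", "body": {"rows": "0 0 0 0 0 0 0;0 0 0 0 0 0 0.3;0 0 0 0 0 0 0.41;0 0 0 0 0 -0.04 0.41;0 0 0 0 0 -0.1067 0.41;0 0 0 0 0 -0.12 0.41;0 0 0 0 0 -0.12 0.41"}}

```text
time: 38.72
eef_pos: [0.5955, -0.2453, 0.2628]
tcp_rot: [0.705, 0.709, 0.0, 0.001]
contact_force: [0.5, 1.1, -0.9]
opening: 0.702
finger_force: 0.0
```

```bash
python3 - <<'E'
from wt import *
s=st();print(s['eef_pos'],yaw(s),s['contact_force'])
p=shot('wrist')
for V in (50,120):fit(p,2,[.595,-.2456],.140,90,V)
go([.402,-.211,.16],90)
E
```

```text
[ 0.59549689 -0.24525787  0.26281851] 90.2892846389023 [ 0.49740642  1.05893194 -0.93642673]
weight 2 [ 0.5953 -0.2364] mismatch 1503.0 mask 6792
weight 2 [ 0.5948 -0.2371] mismatch 1054.0 mask 6331
 row: [-0.1 -0.   0.3] [  34.8 -192.6  101.2] dyaw -0.3
```

To row units: -192 mm is -0.256, -120 mm is -0.16.

Emit:
{"method": "send_rows", "body": {"rows": "0 0 0 0.0133 -0.08 0 0.41;0 0 0 0.0333 -0.16 0.0267 0.41;0 0 0 0.0467 -0.22 0.0667 0.41;0 0 0 0.0467 -0.256 0.1133 0.41;0 0 0 0.0467 -0.256 0.1347 0.41;0 0 0 0.0467 -0.256 0.1347 0.41"}}

```text
time: 39.52
eef_pos: [0.4028, -0.2106, 0.1593]
tcp_rot: [0.705, 0.709, 0.0, -0.002]
contact_force: [0.3, -0.3, 0.9]
opening: 0.707
finger_force: 0.0
```

```bash
python3 - <<'E'
from wt import *
s=st();print(s['eef_pos'],yaw(s),s['time'])
p=shot('wrist')
for V in (50,120,180): x,y=fit(p,3,[.401,-.2114],0,90,V)
go([.401,-.2114,.034],90)
E
```

```text
[ 0.40279497 -0.21058705  0.15931961] 90.27363878405126 39.525
weight 3 [ 0.4013 -0.2111] mismatch 1451.0 mask 4132
weight 3 [ 0.4011 -0.2121] mismatch 45.0 mask 2668
weight 3 [ 0.4009 -0.2124] mismatch 251.0 mask 2421
 row: [-0.  -0.   0.3] [-1.000e-01 -2.800e+00  1.269e+02] dyaw -0.3
```

Weight_3 is at (0.401, -0.212).

To row units: 125 mm is 0.1667, 120 mm is 0.16.

Emit:
{"method": "send_rows", "body": {"rows": "0 0 0 -0.0013 -0.0027 0.0667 0.41;0 0 0 -0.0013 -0.0027 0.1333 0.41;0 0 0 -0.0013 -0.0027 0.16 0.41;0 0 0 -0.0013 -0.0027 0.1667 0.41;0 0 0 -0.0013 -0.0027 0.1667 0.41;0 0 0 -0.0013 -0.0027 0.1667 0.41"}}

```text
time: 40.33
eef_pos: [0.4024, -0.2131, 0.0376]
tcp_rot: [0.705, 0.709, 0.0, 0.002]
contact_force: [0.5, -0.1, -1.6]
opening: 0.701
finger_force: 0.0
```

```bash
python3 - <<'E'
from wt import *
s=st();print(s['eef_pos'],yaw(s),s['contact_force'])
go([.401,-.212,.0335],90)
E
```

```text
[ 0.40242866 -0.2130558   0.03757935] 90.30515467760435 [ 0.46228722 -0.09284467 -1.6187215 ]
 row: [0.2 0.1 0.3] [ 1.1 -1.4  4.1] dyaw -0.3
```

To row units: 3 mm is 0.004, -1.4 mm is -0.0019.

Emit:
{"method": "send_rows", "body": {"rows": "0 0 0 0.0013 -0.0019 0.0027 0.41;0 0 0 0.0013 -0.0019 0.004 0.3;0 0 0 0.0013 -0.0019 0.004 0;0 0 0 0.0013 -0.0019 0.004 -0.4;0 0 0 0.0013 -0.0019 0.004 -0.4;0 0 0 0.0013 -0.0019 0.004 -0.4;0 0 0 0.0013 -0.0019 0.004 -0.4", "grip_force": 60}}

```text
time: 41.2
eef_pos: [0.3999, -0.2112, 0.0334]
tcp_rot: [0.705, 0.709, 0.0, 0.0]
contact_force: [-1.5, 1.8, 5.1]
opening: 0.394
finger_force: 59.9
```

To row units: -230 mm is -0.3067, -200 mm is -0.2667.

Emit:
{"method": "send_rows", "body": {"rows": "0 0 0 0 0 -0.04 -0.4;0 0 0 0 0 -0.1067 -0.4;0 0 0 0 0 -0.1867 -0.4;0 0 0 0 0 -0.2667 -0.4;0 0 0 0 0 -0.3067 -0.4;0 0 0 0 0 -0.3067 -0.4;0 0 0 0 0 -0.3067 -0.4"}}

```text
time: 42.08
eef_pos: [0.3986, -0.2103, 0.2602]
tcp_rot: [0.705, 0.709, -0.0, -0.002]
contact_force: [-0.8, 0.3, -2.7]
opening: 0.398
finger_force: 60.4
```

```bash
cat >> wt.py <<'E'
def fit2(p,kz,xy,V=100,S=90):
    "joint fit of a stack [(k,z0)...] with free xy of each"
    h=cv2.cvtColor(p['color'],cv2.COLOR_RGB2HSV); m=((h[:,:,1]>S)&(h[:,:,0]>12)&(h[:,:,0]<38)&(h[:,:,2]>V)).astype(np.uint8)
    u=px(p,[*xy,.15]); L=90; roi=np.zeros_like(m); roi[max(0,int(u[1]-L)):int(u[1]+L),max(0,int(u[0]-L)):int(u[0]+L)]=1
    def f(q):
        s=np.zeros_like(m)
        for (k,z),a,b in zip(kz,q[::2],q[1::2]): s|=sil(p,a,b,k,z,m.shape)
        return ((s^m)&roi).sum()
    q0=np.array(list(xy)*len(kz)); n=len(q0); sim=np.vstack([q0]+[q0+.003*np.eye(n)[i] for i in range(n)])
    r=minimize(f,q0,method='Nelder-Mead',options=dict(initial_simplex=sim,xatol=1e-4,maxiter=300)); print(r.x.reshape(-1,2).round(4).tolist(),'mismatch',r.fun,(m&roi).sum())
E
python3 - <<'E'
from wt import *
s=st();print(s['eef_pos'],yaw(s),s['contact_force'],s['opening'])
go([.595,-.2456,.26],90);go([.595,-.2456,.22],90)
q=shot('side'); fit2(q,[(1,.11),(2,.14)],[.595,-.2456]); q=shot('top'); fit2(q,[(1,.11),(2,.14)],[.595,-.2456],60,60)
E
```

```text
[ 0.39862879 -0.21029669  0.26017491] 90.28874232622239 [-0.81608397  0.2583745  -2.73691607] 0.39810890847680636
 row: [-0.2 -0.2  0.3] [-36.3 196.2  -0.6] dyaw -0.3
 row: [-0.2 -0.2  0.3] [-36.4 196.3  39.4] dyaw -0.3
[[0.5955, -0.239], [0.5951, -0.2471]] mismatch 341.0 947
[[0.5955, -0.2477], [0.5943, -0.2421]] mismatch 274.0 727
```

To row units: 196 mm is 0.2613, 170 mm is 0.2267.

Emit:
{"method": "send_rows", "body": {"rows": "0 0 0 -0.0133 0.0827 0 -0.4;0 0 0 -0.0267 0.16 0 -0.4;0 0 0 -0.04 0.2267 0 -0.4;0 0 0 -0.048 0.2613 0 -0.4;0 0 0 -0.048 0.2613 0.0267 -0.4;0 0 0 -0.048 0.2613 0.0507 -0.4;0 0 0 -0.048 0.2613 0.0507 -0.4;0 0 0 -0.048 0.2613 0.0507 -0.4"}}

```text
time: 43.18
eef_pos: [0.5952, -0.246, 0.225]
tcp_rot: [0.705, 0.709, -0.0, -0.0]
contact_force: [-0.3, 0.4, -2.4]
opening: 0.393
finger_force: 60.8
```

```bash
python3 - <<'E'
from wt import *
s=st();print(s['eef_pos'],yaw(s),s['contact_force'],s['opening'])
go([.5953,-.2452,.213],90)
E
```

```text
[ 0.59515746 -0.24603418  0.22495936] 90.26929157004032 [-0.34184691  0.37970849 -2.35824475] 0.3934319822254771
 row: [-0.  -0.   0.3] [ 0.8  0.1 12. ] dyaw -0.3
```

Emit:
{"method": "send_rows", "body": {"rows": "0 0 0 0.0009 0 0.0067 -0.4;0 0 0 0.0009 0 0.0133 -0.4;0 0 0 0.0009 0 0.0173 -0.4;0 0 0 0.0009 0 0.0173 -0.4;0 0 0 0.0009 0 0.0173 -0.4"}}

```text
time: 43.8
eef_pos: [0.5959, -0.2454, 0.2121]
tcp_rot: [0.705, 0.709, 0.0, 0.0]
contact_force: [0.8, -0.6, -1.5]
opening: 0.399
finger_force: 60.8
```

To row units: 4.5 mm is 0.006, 1.5 mm is 0.002.

Emit:
{"method": "send_rows", "body": {"rows": "0 0 0 0 0 0.002 -0.4;0 0 0 0 0 0.004 -0.4;0 0 0 0 0 0.006 -0.4;0 0 0 0 0 0.006 -0.4"}}

```text
time: 44.3
eef_pos: [0.5957, -0.2453, 0.2072]
tcp_rot: [0.705, 0.709, -0.0, -0.0]
contact_force: [0.7, 0.3, -2.0]
opening: 0.394
finger_force: 60.8
```

To row units: 3.5 mm is 0.0047, 3 mm is 0.004.

Emit:
{"method": "send_rows", "body": {"rows": "0 0 0 0 0 0.002 -0.4;0 0 0 0 0 0.004 -0.4;0 0 0 0 0 0.0047 -0.4;0 0 0 0 0 0.0047 -0.4"}}

```text
time: 44.8
eef_pos: [0.5958, -0.2453, 0.2039]
tcp_rot: [0.705, 0.709, -0.0, -0.0]
contact_force: [0.4, 0.1, -1.6]
opening: 0.396
finger_force: 60.8
```

To row units: 1.2 mm is 0.0016, 0.8 mm is 0.0011.

Emit:
{"method": "send_rows", "body": {"rows": "0 0 0 0 0 0.0011 -0.4;0 0 0 0 0 0.0016 -0.4;0 0 0 0 0 0.0016 -0.4"}}

```text
time: 45.18
eef_pos: [0.596, -0.2455, 0.2034]
tcp_rot: [0.705, 0.709, 0.0, 0.0]
contact_force: [-0.9, -0.0, 0.4]
opening: 0.395
finger_force: 60.9
```

To row units: -90 mm is -0.12, -80 mm is -0.1067.

Emit:
{"method": "send_rows", "body": {"rows": "0 0 0 0 0 0 0;0 0 0 0 0 0 0.3;0 0 0 0 0 0 0.41;0 0 0 0 0 -0.04 0.41;0 0 0 0 0 -0.1067 0.41;0 0 0 0 0 -0.12 0.41;0 0 0 0 0 -0.12 0.41"}}

```text
time: 46.05
eef_pos: [0.5961, -0.2455, 0.2937]
tcp_rot: [0.705, 0.709, 0.0, 0.001]
contact_force: [0.2, -0.1, -0.2]
opening: 0.705
finger_force: 0.0
```

```bash
python3 - <<'E'
from wt import *
s=st();print(s['eef_pos'],s['contact_force'])
q=shot('side'); fit2(q,[(1,.11),(2,.14),(3,.17)],[.595,-.2456])
col=np.array([.7006,-.1528]); sp=np.array([.595,-.2456]); d=sp-col; print('dist',np.hypot(*d)); d/=np.hypot(*d); hd=sp+.095*d; print('handle',hd,np.degrees(np.arctan2(d[1],d[0])), 'centre dir',np.degrees(np.arctan2(*(C-col)[::-1])),np.hypot(*(C-col)))
p=shot('wrist'); t=shot('top')
for n,pp in (('side',q),('wrist',p),('top',t)):
    u=px(pp,[*hd,.146]); print(n,u.round(1))
a=cv2.resize(q['color'][210:300,240:340],None,fx=4,fy=4,interpolation=cv2.INTER_CUBIC); b=cv2.resize(t['color'][150:240,310:410],None,fx=4,fy=4,interpolation=cv2.INTER_CUBIC)
cv2.imwrite('pics/c13.png',np.hstack([a,b])[:,:,::-1])
E
```

```text
[ 0.59609413 -0.24551566  0.29367032] [ 0.16600465 -0.06296944 -0.24625229]
[[0.5946, -0.2391], [0.5972, -0.2462], [0.5955, -0.2525]] mismatch 130.0 946
dist 0.14058164887352834
handle [ 0.52363933 -0.30831089] -138.69138598645128 centre dir 153.12583463648517 0.14091905477968553
side [260.9 258.4]
wrist [186.  275.3]
top [407.6 224.1]
```

View pics/c13.png

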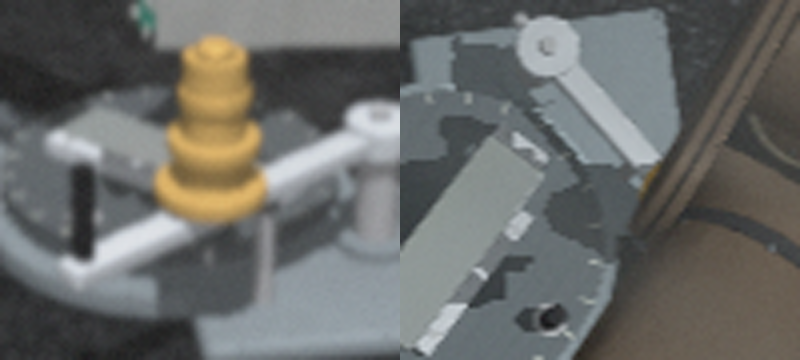

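The side view shows the stack upright and tight on the arm, and the swing handle at crop (85,210). Next I grip the swing handle, fingers closing radially along the arm, and bring it round.

```bash
python3 - <<'E'
from tgt import *
go([.5228,-.3074,.25],130.6);go([.5228,-.3074,.14],130.6)
E
```

```text
row: [ -0.1  -0.2 -40.3] [-62.2 -72.4  40.4] dyaw 40.3
 row: [ -0.1  -0.2 -40.3] [-62.4 -72.  150.4] dyaw 40.3
```

To row units: -72 mm is -0.096, -62 mm is -0.0827, -40 degrees is -0.1111.

Emit:
{"method": "send_rows", "body": {"rows": "0 0 -0.0278 -0.0267 -0.0333 0 0.06;0 0 -0.0556 -0.06 -0.0667 0.0133 0.06;0 0 -0.0833 -0.0827 -0.096 0.0333 0.06;0 0 -0.1111 -0.0827 -0.096 0.0533 0.06;0 0 -0.1111 -0.0827 -0.096 0.0533 0.06;0 0 -0.1111 -0.0827 -0.096 0.0533 0.06"}}

```text
time: 46.95
eef_pos: [0.5242, -0.3075, 0.2524]
tcp_rot: [0.421, 0.907, 0.0, -0.0]
contact_force: [-0.3, -0.3, 0.6]
opening: 0.529
finger_force: 0.0
```

```bash
python3 - <<'E'
from tgt import *
s=st();print(s['eef_pos'],yaw(s),s['time'],s['opening'])
p=shot('wrist'); u=px(p,[.5228,-.3074,.146]); print(u)
# dark post: find dark region around prediction
g=cv2.cvtColor(p['color'],cv2.COLOR_RGB2GRAY); x0,y0=int(u[0])-45,int(u[1])-45; c=g[y0:y0+90,x0:x0+90]
cv2.imwrite('pics/c14.png',cv2.resize(p['color'][y0-60:y0+150,x0-80:x0+170],None,fx=3,fy=2.8)[:,:,::-1])
go([.5228,-.3074,.14],130.6)
E
```

```text
[ 0.52421058 -0.30749638  0.25236373] 130.17005716496845 46.95 0.5287762073819218
[274.08828568 212.91102835]
 row: [ 0.   0.  -0.4] [  1.3  -1.1 113. ] dyaw 0.4
```

View pics/c14.png

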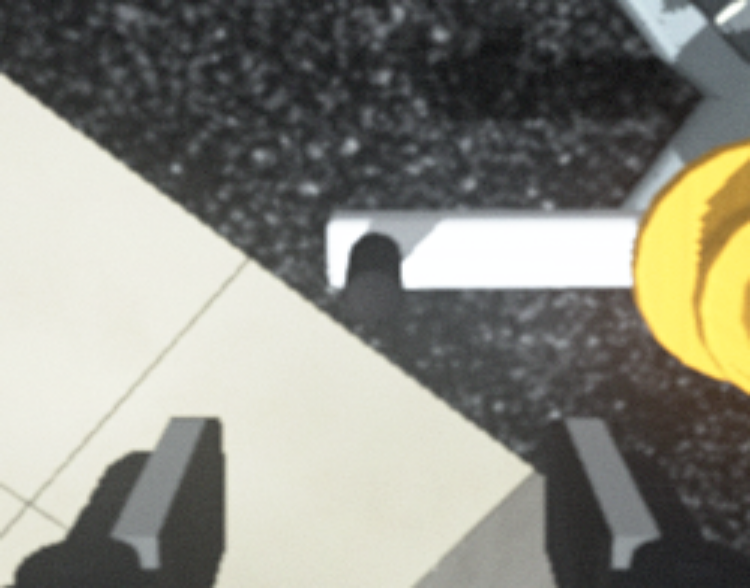

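The handle top is at px (273.7, 211.3) against a predicted (274, 213), centred between the fingers. That was my last picture view. Descending and gripping.

To row units: 112 mm is 0.1493, 108 mm is 0.144.

Emit:
{"method": "send_rows", "body": {"rows": "0 0 0 0.0013 -0.0013 0.0667 0.06;0 0 0 0.0013 -0.0013 0.12 0.06;0 0 0 0.0013 -0.0013 0.144 0.06;0 0 0 0.0013 -0.0013 0.1493 -0.2;0 0 0 0.0013 -0.0013 0.1493 -0.5;0 0 0 0.0013 -0.0013 0.1493 -0.8;0 0 0 0.0013 -0.0013 0.1493 -0.8;0 0 0 0.0013 -0.0013 0.1493 -0.8", "grip_force": 25}}

```text
time: 48.0
eef_pos: [0.5225, -0.3096, 0.1429]
tcp_rot: [0.42, 0.907, -0.002, 0.001]
contact_force: [-3.0, -3.8, 1.2]
opening: 0.151
finger_force: 24.8
```

```bash
cat > sw.py <<'E'
from tc import *
col=np.array([.7045,-.152])
def rows(degs):
    s=st(); T=R.from_quat(s['tcp_rot']); d0=s['eef_pos'][:2]-col
    print(s['eef_pos'].round(4),'yaw',round(yaw(s),1),'arm dir',np.degrees(np.arctan2(d0[1],d0[0])).round(2),'r',np.hypot(*d0).round(4),'F tool',T.inv().apply(s['contact_force']).round(1),s['opening'].round(3),s['finger_force'].round(1),s['time'])
    for k in degs:
        a=np.radians(-k); d=np.array([[np.cos(a),-np.sin(a)],[np.sin(a),np.cos(a)]])@d0; print(k,(T.inv().apply([*(d-d0),0])*1000).round(1)[:2])
E
python3 -c "
from sw import *
rows((2.5,6,10,14,18,22,26,30))"
```

```text
Traceback (most recent call last):
  File "sw.py", line 5, in rows
    print(s['eef_pos'].round(4),'yaw',round(yaw(s),1),'arm dir',np.degrees(np.arctan2(d0[1],d0[0])).round(2),'r',np.hypot(*d0).round(4),'F tool',T.inv().apply(s['contact_force']).round(1),s['opening'].round(3),s['finger_force'].round(1),s['time'])
                                                                                                                                                                                            ^^^^^^^^^^^^^^^^^^
AttributeError: 'float' object has no attribute 'round'
```

```bash
sed -i "s/s\['opening'\].round(3),s\['finger_force'\].round(1)/s['opening'],s['finger_force']/" sw.py; python3 -c "
from sw import *
rows((2,5,9,13,17,21,25,29))"
```

```text
[ 0.5225 -0.3096  0.1429] yaw 130.3 arm dir -139.12 r 0.2407 F tool [-0.9 -4.7 -1.2] 0.15108364406739372 24.841841161251068 48.0
2 [8.4 0.1]
5 [21.   0.7]
9 [37.7  2.6]
13 [54.2  5.6]
17 [70.5  9.8]
21 [86.4 15.1]
25 [102.   21.6]
29 [117.  29.]
```

To row units: 113 mm is 0.1507, 102 mm is 0.136, 28 degrees is 0.0778.

Emit:
{"method": "send_rows", "body": {"rows": "0 0 0.0056 0.0112 0.0001 0 -0.8;0 0 0.0139 0.028 0.0009 0 -0.8;0 0 0.025 0.0503 0.0035 0 -0.8;0 0 0.0361 0.0723 0.0075 0 -0.8;0 0 0.0472 0.094 0.0131 0 -0.8;0 0 0.0583 0.1152 0.0201 0 -0.8;0 0 0.0694 0.136 0.0288 0 -0.8;0 0 0.0778 0.1507 0.036 0 -0.8"}}

```text
time: 49.0
eef_pos: [0.4695, -0.2047, 0.1429]
tcp_rot: [0.628, 0.778, -0.002, 0.0]
contact_force: [-6.0, -2.5, 2.6]
opening: 0.151
finger_force: 25.3
```

```bash
python3 -c "
from sw import *
rows((2,5,9,13,17,21,25,28))"
```

```text
[ 0.4695 -0.2047  0.1429] yaw 102.2 arm dir -167.36 r 0.2408 F tool [-1.1 -6.4 -2.6] 0.1507264929405864 25.269609689712524 49.0
2 [8.4 0.1]
5 [21.   0.8]
9 [37.7  2.7]
13 [54.2  5.8]
17 [70.5 10. ]
21 [86.4 15.4]
25 [101.9  21.8]
28 [113.3  27.4]
```

To row units: 109.5 mm is 0.146, 102 mm is 0.136, 27 degrees is 0.075.

Emit:
{"method": "send_rows", "body": {"rows": "0 0 0.0056 0.0112 0.0007 0 -0.8;0 0 0.0139 0.028 0.0016 0 -0.8;0 0 0.025 0.0503 0.0043 0 -0.8;0 0 0.0361 0.0723 0.0084 0 -0.8;0 0 0.0472 0.094 0.014 0 -0.8;0 0 0.0583 0.1152 0.0212 0 -0.8;0 0 0.0694 0.136 0.0297 0 -0.8;0 0 0.075 0.146 0.0347 0 -0.8"}}

```text
time: 50.0
eef_pos: [0.4719, -0.0908, 0.1428]
tcp_rot: [0.792, 0.61, -0.001, -0.001]
contact_force: [-6.0, 0.6, 5.5]
opening: 0.154
finger_force: 25.5
```

```bash
python3 -c "
from sw import *
rows((2,4,6,8,9,10,11,12))"
```

```text
[ 0.4719 -0.0908  0.1428] yaw 75.2 arm dir 165.26 r 0.2405 F tool [-1.  -5.9 -5.5] 0.15367961577438494 25.52127242088318 50.0
2 [8.4 0.1]
4 [16.8  0.6]
6 [25.1  1.3]
8 [33.5  2.3]
9 [37.6  3. ]
10 [41.8  3.6]
11 [45.9  4.4]
12 [50.   5.2]
```

To row units: 45.9 mm is 0.0612, 41.8 mm is 0.0557, 11 degrees is 0.0306.

Emit:
{"method": "send_rows", "body": {"rows": "0 0 0.0056 0.0112 0.0007 0 -0.8;0 0 0.0111 0.0224 0.0013 0 -0.8;0 0 0.0167 0.0335 0.0024 0 -0.8;0 0 0.0222 0.0447 0.0039 0 -0.8;0 0 0.025 0.0501 0.0048 0 -0.8;0 0 0.0278 0.0557 0.0056 0 -0.8;0 0 0.0306 0.0612 0.0067 0 -0.8;0 0 0.0306 0.0612 0.0067 0 -0.8"}}

```text
time: 51.0
eef_pos: [0.4881, -0.0476, 0.1428]
tcp_rot: [0.847, 0.532, -0.001, -0.001]
contact_force: [-7.0, 3.4, 5.9]
opening: 0.152
finger_force: 25.7
```

```bash
python3 -c "
from sw import *
rows((1,2))"
```

```text
[ 0.4881 -0.0476  0.1428] yaw 64.3 arm dir 154.23 r 0.2403 F tool [ 0.  -7.8 -5.9] 0.1516964111382493 25.657238960266113 51.0
1 [4.2 0. ]
2 [8.4 0.2]
```

To row units: 4 mm is 0.0053, 2 mm is 0.0027, 1 degrees is 0.0028.

Emit:
{"method": "send_rows", "body": {"rows": "0 0 0.0014 0.0027 0.0013 0 -0.8;0 0 0.0028 0.0053 0.0013 0 -0.8;0 0 0.0028 0.0053 0.0013 0 -0.8;0 0 0.0028 0.0053 0.0013 0 -0.8"}}

```text
time: 51.5
eef_pos: [0.4883, -0.0473, 0.1428]
tcp_rot: [0.851, 0.526, -0.006, -0.001]
contact_force: [-16.8, -8.5, 11.2]
opening: 0.152
finger_force: 26.3
```

```bash
python3 -c "
from sw import *
rows((1,))"
```

```text
[ 0.4883 -0.0473  0.1428] yaw 63.5 arm dir 154.17 r 0.2402 F tool [-15.2 -11.3 -11. ] 0.15193099937436494 26.343358755111694 51.5
1 [ 4.2 -0. ]
```

The arm is at its stop (15 N along the swing). Easing off, releasing and lifting.

To row units: -110 mm is -0.1467, -60 mm is -0.08.

Emit:
{"method": "send_rows", "body": {"rows": "0 0 0 -0.0027 0.0007 0 -0.8;0 0 0 -0.0027 0.0007 0 -0.4;0 0 0 -0.0027 0.0007 0 -0.1;0 0 0 -0.0027 0.0007 0 0;0 0 0 -0.0027 0.0007 -0.0267 0;0 0 0 -0.0027 0.0007 -0.08 0;0 0 0 -0.0027 0.0007 -0.1467 0;0 0 0 -0.0027 0.0007 -0.1467 0"}}

```text
time: 52.5
eef_pos: [0.4937, -0.0478, 0.2563]
tcp_rot: [0.851, 0.525, 0.004, 0.004]
contact_force: [-0.2, 0.3, 0.2]
opening: 0.501
finger_force: 0.0
```

```bash
python3 - <<'E'
from sw import *
rows((1,)); go([.42,-.30,.30],60)
E
```

```text
[ 0.4937 -0.0478  0.2563] yaw 63.3 arm dir 153.69 r 0.2351 F tool [ 0.1 -0.3 -0.2] 0.5013091556647378 0.0 52.5
1 [4.1 0. ]
 row: [ 0.6 -0.1  3.3] [-258.4   47.9  -43.7] dyaw -3.3
```

To row units: -258 mm is -0.344, -240 mm is -0.32.

Emit:
{"method": "send_rows", "body": {"rows": "0 0 0 0 0 -0.0667 0;0 0 0 -0.08 0.0133 -0.1333 0;0 0 0 -0.16 0.0267 -0.1867 0;0 0 0 -0.24 0.0467 -0.1867 0;0 0 0 -0.32 0.064 -0.1867 0;0 0 0 -0.344 0.064 -0.1867 0;0 0 0 -0.344 0.064 -0.1867 0;0 0 0 -0.344 0.064 -0.1867 0"}}

```text
time: 53.5
eef_pos: [0.418, -0.2987, 0.3898]
tcp_rot: [0.851, 0.525, 0.0, -0.001]
contact_force: [-0.7, 0.3, 0.7]
opening: 0.505
finger_force: 0.0
```

```bash
python3 - <<'E'
from edge import *
from wt import fit2
s=st();print(s['eef_pos'])
p=shot('wrist','w15'); t=shot('top','t15'); q=shot('side','s15')
print('img centre',px(p,[*C,.05]),px(t,[*C,.05]))
for n,c in (('wrist',p),('top',t)):
    lo=165 if n=='wrist' else 110
    for y in (-.06,-.03,.03,.045,.06,.07): print(n,'x-edges y',y,[(int(a),b) for a,b in edges(c,y,45,lo=lo)])
    for x in (-.015,.015): print(n,'y-edges x',x,[(int(a),b) for a,b in edges(c,x,45,lo=lo,ax=1,x0=-.12,x1=.12)])
fit2(q,[(1,.11),(2,.14),(3,.17)],C); fit2(p,[(1,.11),(2,.14),(3,.17)],C); fit2(t,[(1,.11),(2,.14),(3,.17)],C,60,60)
for nme in ('panel','weight_case','pen','weight_1'): look(p,nme,3); look(q,nme,2)
E
```

```text
[ 0.41801526 -0.29874215  0.38979766]
img centre [319.00462366 -77.26634032] [322.16013639 209.56397466]
wrist x-edges y -0.06 []
wrist x-edges y -0.03 []
wrist x-edges y 0.03 []
wrist x-edges y 0.045 []
wrist x-edges y 0.06 []
wrist x-edges y 0.07 []
wrist y-edges x -0.015 []
wrist y-edges x 0.015 []
top x-edges y -0.06 [(25, 0), (49, 1)]
top x-edges y -0.03 [(27, 0), (44, 1)]
top x-edges y 0.03 [(24, 0)]
top x-edges y 0.045 [(24, 0)]
top x-edges y 0.06 [(24, 0), (27, 1), (34, 0), (44, 1), (46, 0)]
top x-edges y 0.07 [(24, 0), (28, 1), (34, 0), (42, 1), (45, 0), (56, 1)]
top y-edges x -0.015 [(82, 0), (97, 1), (103, 0)]
top y-edges x 0.015 [(-9, 0), (20, 1), (81, 0), (106, 1), (108, 0)]
[[0.5765, -0.0863], [0.5752, -0.0892], [0.5756, -0.0908]] mismatch 168.0 729
[[0.5749, -0.0891], [0.5749, -0.0891], [0.5749, -0.0891]] mismatch 0.0 0
[[0.5745, -0.0882], [0.5737, -0.0869], [0.5728, -0.0873]] mismatch 68.0 496
panel 0.62 [ 0.5815 -0.0844  0.0522] [284. 247.]
panel 0.6 [ 0.6289 -0.1205  0.1093] [304. 234.]
weight_case 0.75 [0.4154 0.362  0.0435] [231. 187.]
pen 0.88 [ 0.3653 -0.0782  0.014 ] [158.  17.]
pen 0.68 [ 0.3634 -0.0507  0.0142] [203. 255.]
pen 0.68 [ 0.5766 -0.106   0.1918] [283. 202.]
weight_1 0.72 [ 0.5768 -0.106   0.1947] [283. 201.]
weight_1 0.67 [ 0.5761 -0.101   0.1178] [282. 227.]
```

To row units: 161 mm is 0.2147, 110 mm is 0.1467.

Emit:
{"method": "send_rows", "body": {"rows": "0 0 0 0.0667 0 -0.0133 0;0 0 0 0.1467 -0.0067 -0.0133 0;0 0 0 0.2147 -0.0093 -0.0133 0;0 0 0 0.2147 -0.0093 -0.0133 0;0 0 0 0.2147 -0.0093 -0.0133 0"}}

```text
time: 54.68
eef_pos: [0.4839, -0.1524, 0.4007]
tcp_rot: [0.851, 0.525, -0.0, 0.0]
contact_force: [1.8, 0.4, 0.3]
opening: 0.5
finger_force: 0.0
```

```bash
python3 - <<'E'
from edge import *
from wt import fit2
p=shot('wrist','w16'); print(st()['eef_pos'],px(p,[*C,.05]))
for y in (-.07,-.06,-.03,.03,.045,.06,.07):
    x,v=prof(p,y,45); print('y',y,[(int(a),b) for a,b in edges(p,y,45,lo=150)],v[[10,14,18,22,26,30,60,66,68,70,72,76]].astype(int))
for xx in (-.018,-.01,.01,.018):
    print('x',xx,[(int(a),b) for a,b in edges(p,xx,45,lo=150,ax=1,x0=-.12,x1=.12)])
xx=.01
x,v=prof(p,xx,45,ax=1,x0=-.1,x1=-.06); print(dict(zip(x.astype(int),v.astype(int))))
fit2(p,[(1,.11),(2,.14),(3,.17)],C)
# ticks phase
g=cv2.cvtColor(p['color'],cv2.COLOR_RGB2GRAY).astype(np.float32); A=np.radians(np.arange(0,360,.25))
v=np.mean([cv2.remap(g,*[np.array([px(p,[*(C+r*np.array([np.cos(a),np.sin(a)])),.044])[i] for a in A],np.float32)[:,None] for i in (0,1)],cv2.INTER_LINEAR).ravel() for r in (.104,.106,.108)],0)
v=v-cv2.blur(v[:,None],(1,31)).ravel(); pk=[k for k in range(5,len(v)-5) if v[k]==v[k-5:k+6].max() and v[k]>25]
print([(round(np.degrees(A[k]),1)) for k in pk])
E
```

```text
[ 0.48379373 -0.15295825  0.40067854] [319.10016508  80.58749106]
y -0.07 [(-26, 1), (29, 0)] [130 134 134 202 197 196 244 245 244 245 238  71]
y -0.06 [(-25, 1), (27, 0)] [128 132 137 208 195 195 245 245 246 239 176  63]
y -0.03 [(-38, 1), (42, 0)] [244 248 247 215 217 223 220 221 220 220 220 183]
y 0.03 [(-38, 1), (-1, 0), (1, 1), (5, 0), (9, 1), (25, 0)] [245 249 249 191 197 193 184 198 197 158  73  63]
y 0.045 [(-38, 1), (25, 0)] [247 250 249 199 197 237 195 196 195 159  73  61]
y 0.06 [(-38, 1), (24, 0)] [244 233 237 191 218 248 195 197 197 148  94 121]
y 0.07 [(-38, 1), (25, 0)] [247 249 249 193 245 250 196 198 194 154  86 124]
x -0.018 [(-106, 0), (-93, 1), (93, 0), (112, 1)]
x -0.01 [(-106, 0), (-94, 1), (-20, 0), (-14, 1), (95, 0), (113, 1), (118, 0)]
x 0.01 [(-115, 0), (-111, 1), (-107, 0), (-94, 1), (1, 0), (16, 1), (17, 0), (29, 1), (79, 0)]
x 0.018 [(-11, 0), (-9, 1), (2, 0), (27, 1), (79, 0)]
{np.int64(-100): np.int64(131), np.int64(-99): np.int64(130), np.int64(-98): np.int64(130), np.int64(-97): np.int64(128), np.int64(-96): np.int64(129), np.int64(-95): np.int64(129)
[... 825 characters left out ...]
: np.int64(246), np.int64(-65): np.int64(245), np.int64(-64): np.int64(246), np.int64(-63): np.int64(247), np.int64(-62): np.int64(247), np.int64(-61): np.int64(246), np.int64(-60): np.int64(246), np.int64(-59): np.int64(246)}
[[0.5771, -0.0891], [0.5739, -0.0897], [0.5766, -0.0898]] mismatch 150.0 3444
[np.float64(7.5), np.float64(22.5), np.float64(97.0), np.float64(111.8), np.float64(126.8), np.float64(141.8), np.float64(155.2), np.float64(171.8), np.float64(186.8), np.float64(201.8), np.float64(216.8), np.float64(232.0), np.float64(247.0), np.float64(262.2), np.float64(277.2), np.float64(292.5), np.float64(307.5), np.float64(322.5), np.float64(330.8), np.float64(340.8), np.float64(352.8)]
```

Everything checks out: the panel's edges are at x = 25 and y = 79–80, and the ticks sit exactly on the 15° grid. The handle tick is at 232° against the index at 187°, and the stack is centred over the table axis. Handing in.

```bash
python3 -c "
from plant import ctrl
print(ctrl.sign_off())"
```

```text
the job is handed in; nothing more can be done
None
```

The job is handed in: the panel is flush in the corner, the table is at +45°, all three weights are seated widest to narrowest, and the loaded arm is swung over the panel to its stop; no verdict came back.

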